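# Take the black stage plate out from under the specimen pots

## Robot

A 6-joint arm with a two-finger parallel gripper is mounted at the origin on the work surface. World frame = base frame: x ahead of the robot, y to its left, z up, the work surface at z = 0. Lengths are in mm, angles in rad, forces in N, time in s.
With the tool pointing down it reaches from about 350 to 875 mm from the base axis. Payload 4.2 kg.
Tool frame: the origin (TCP) lies midway between the tips of the shut fingers; the grasp point (between the pads) lies 19 mm behind it; z points along the fingers, y is the line along which they close (so a half turn about z gives the same grasp; the last joint's range is limited). The gripper opens to 85 mm and grips with 20 to 120 N. Pads are 22 mm wide; open, the fingers measure 114 mm over their backs; the gripper's body (76 mm by 85 mm) begins 54 mm behind the grasp point. The pads swing forward as they close: fully open they stand 13 mm farther back than shut.
Start: joints at [-0.999, 0.385, 0.008, 0, -1.194, -0.259], TCP at [192.343, -594.646, 231.312] pointing down, gripper open.
Joint ranges: [-3.14, 3.14], [-1.21, 2.06], [-1.07, 1.41], [-3.16, 2.05], [-2.99, -0.16], [-3.1, 3.1]. Speed limits (rad/s): [2.79, 2.79, 3.14, 3.14, 3.14, 3.14].

## Interface

Orientations are given as a unit quaternion [x, y, z, w].
In Python, from bench import arm gives the robot as it stands.
- The arm moves only by the tool send_rows, never from a script. Its argument "targets" is a list of rows, each an object of numbers: "gripper": the gripper command: -1 is fully open, 1 is shut, values between are in proportion; "x", "y", "z": the shift along the tool's x, y, z in cm; "ax", "ay", "az": the turn, a rotation vector about the tool's x, y, z in degrees. A call has 1 to 5 rows; each row shifts and turns the commanded pose from where the row before left it, along the tool's axes as they then stand; what a row does not reach is not made up. A row lasts 1/12 s, in which the tool goes at most 41.7 mm and 7.16 degrees, less where a joint would pass 70% of its speed; a pose out of reach is approached as far as the arm can. A call is refused whole if a number of a shift passes 4.17 or a number of a turn 7.16, either way. A call with a gripper value outside its range is refused whole. The fingers move at their own pace and stop on an object; the grip force is fixed at half the most. Time passes only in rows, so rows that do not move let the fingers close. It gives the time, the measured TCP pose, the force, the opening and the grip force at its end, in the units of the state.
- arm.read_state(): the state, without advancing time (a new reading comes with each control period).
- arm.get_image(name): name is "scene" or "side" or "wrist"; returns (picture, depth): 420x560x3 uint8, red, green, blue; 420x560 float32, mm along the optical axis (not along the pixel's ray), 0 where there is no reading.
- arm.camera_model(name): a dict with "fx", "fy", "cx", "cy" (pixels), "cam_to_world" (4x4, takes a point from camera to world coordinates). Camera axes: x right, y down, z forward; pixel columns grow to the right and rows downward; lengths in mm; the calibration is good to about 2 mm. A picture is of the moment at which its call begins: read the wrist's pose just before it. camera_model takes no time and is no camera call; for the wrist camera it gives the pose at the moment of the call.
- arm.job_done(): hands the job in; it is judged then, once.
Trained networks look in the newest picture that a camera, given by its name, has taken for a name from the list of things; names that differ only in an ending like _2 or _b are one class to them, and where a whole thing is asked for, a point or a joint stands for the part that bears it (a point fixed in the world has none). Each returns a list of dicts, best first, with "score" (0 to 1); they miss things now and then, are a little off and sometimes report something else, mostly with a low value. They report only what shows in the picture. A call takes as long as a camera call. They do not tell look-alikes from the thing itself.
- arm.boxes_of(camera, thing): "rect" ([left, top, width, height] in pixels, round what is visible of it).
The state is a dict: "clock": time; "joints": joint angles; "joint_vel": joint speeds; "joint_efforts": joint torques, N m; "position": TCP position; "ee_rot": TCP orientation; "contact_force": force on the tool from outside, world axes, zero at the start; "wrist_torque": the same for the moment, N m; "gripper_width": finger opening in mm; "grasp_force": force on a finger pad.
Only numpy, scipy, OpenCV 4.12 (cv2) and the standard library are available. Lean on these libraries where they do the work, as an engineer would, in place of code of your own. Each camera call takes 0.05 s, during which the arm holds its last target. There are 200 camera calls.

## Task

The specimens are to be lit from below, so the black stage plate under them has to come out of the light box: first stand the three pots upright on the coasters that match their cap colours, then turn the swing tab a full quarter turn aside and lay the plate flat in the wooden storage tray. Finally stand each pot back on the bare window, over the very spot (within 15 mm) where it stood at the start, and let go; never tip a pot over.

Things in the scene. Friction and masses are not known exactly. Their poses are not given: they have to be found in the camera images.
- pot_red: closed specimen pot, white with a red screw cap: upright cylinder 32 mm in diameter (cap 34 mm), 55 mm tall; origin at the centre of its underside, z up. The pots start on the black plate, in three of its quarters (the one by the tab is free), 80 mm or more apart. Without the plate they stand 5 mm lower, on the flat white window that is the floor of the plate's recess (163 mm square).
- pot_yellow: closed specimen pot, white with a yellow screw cap: upright cylinder 32 mm in diameter (cap 34 mm), 55 mm tall; origin at the centre of its underside, z up. The pots start on the black plate, in three of its quarters (the one by the tab is free), 80 mm or more apart. Without the plate they stand 5 mm lower, on the flat white window that is the floor of the plate's recess (163 mm square).
- pot_blue: closed specimen pot, white with a blue screw cap: upright cylinder 32 mm in diameter (cap 34 mm), 55 mm tall; origin at the centre of its underside, z up. The pots start on the black plate, in three of its quarters (the one by the tab is free), 80 mm or more apart. Without the plate they stand 5 mm lower, on the flat white window that is the floor of the plate's recess (163 mm square).
- coaster_red: fixed red round coaster, 58 mm in diameter, 6 mm thick, on the green mat beside the light box; origin at the centre of its underside. The three coasters are in a row, about 92 mm apart, along the mat's edge nearest the robot; the row is within about 0.35 rad of the world y direction, and a low lens cap and an eyepiece (35 mm tall) lie between row and tray.
- coaster_yellow: fixed yellow round coaster, 58 mm in diameter, 6 mm thick, on the green mat beside the light box; origin at the centre of its underside. The three coasters are in a row, about 92 mm apart, along the mat's edge nearest the robot; the row is within about 0.35 rad of the world y direction, and a low lens cap and an eyepiece (35 mm tall) lie between row and tray.
- coaster_blue: fixed blue round coaster, 58 mm in diameter, 6 mm thick, on the green mat beside the light box; origin at the centre of its underside. The three coasters are in a row, about 92 mm apart, along the mat's edge nearest the robot; the row is within about 0.35 rad of the world y direction, and a low lens cap and an eyepiece (35 mm tall) lie between row and tray.
- plate: black plate, 160 x 160 x 5 mm, 0.2 kg, with an upright grey grip bar in its middle, 44 mm long (x), 12 mm thick (y), top 35 mm above the origin. Origin: centre of its underside, z up. It starts 5 mm deep in a recess in the top of a fixed white light box (250 x 250 mm, 50 mm high, aligned with it), flush with the box's top. The tab holds its -x edge, the one towards the robot.
- tray: fixed open wooden storage tray with grey lining, outside 196 x 196 mm, inside 186 x 186 mm, walls 20 mm high and 5 mm thick, floor 5 mm above the origin; origin at the centre of its underside, x and y along its sides. It lies on the green mat, further from the robot than the coasters.
- tab (a joint): swing tab that keeps the plate in: angle in rad, 0 = pointing straight along the plate's +x over the plate, growing as it turns clockwise seen from above, to a stop at 1.6 (aside, along the plate's edge). It covers the plate up to about 1.25; it turns with light friction (about 1 N at the post) and stays where it is left. Starts between 0 and 0.3.
- tab_post (a point): point in the orange upright post of the tab (12 mm in diameter, bottom 5 mm above the light box's top on a 14 mm wide flat steel tab, top 6 mm above this point and 31 mm above the box). The post circles, at 30 mm, a vertical pivot; at joint angle q the pivot lies 30 mm from the post backwards along the direction of the plate's seated +x axis turned clockwise by q.
Mind the look-alikes: they are no part of the job. Of the things that look like the coaster_blue, the smallest one is meant.

How it is judged:
By the outcome, as a careful person would: the job done as asked, in the order asked, and still so for the second after the job is handed in, with the robot touching nothing.
It also fails if it takes over 147 s, if anything falls off the work surface, if the arm or the gripper's body presses on something with over 40 N, if the wrist force passes 120 N, or if a joint passes its speed limit or range.

## Working session

There is one attempt and no reset: what is moved stays moved. The work goes in short steps, Python scripts to look and compute and a tool call to move; the robot and the scene stay as the last step left them, time stands still between calls to the robot, and variables do not carry over. Pictures are saved under pics/ and viewed, at most 14 in all, crops included, and the job is handed in when it is done.

Besides the shell and the picture viewer there is one more tool, called after "Call:" as name(argument=value, ...), one argument or row to a line, values as JSON. send_rows: Moves the arm, as the interface text tells. Its arguments: {"type":"object","properties":{"targets":{"type":"array"}},"required":["targets"]}

```bash
mkdir -p pics; ls
python3 - <<'E'
from bench import arm
import cv2
s=arm.read_state();print(s)
for n in("scene","side"):
    p,d=arm.get_image(n);cv2.imwrite(f"pics/{n}0.png",p[:,:,::-1])
    m=arm.camera_model(n);print(n,m)
    for t in("pot_red","coaster_blue","plate","tray","tab_post"):
        print(t,[(round(b['score'],2),[round(v) for v in b['rect']]) for b in arm.boxes_of(n,t)])
E
```

```text
pics
{'clock': 0.0, 'joints': array([-9.99432107e-01,  3.85547486e-01,  6.64088695e-03, -5.20693907e-04,
       -1.19396813e+00, -2.58597164e-01]), 'joint_vel': array([-7.91985428e-04, -2.81743855e-05,  4.79657337e-04,  9.75851099e-04,
        6.32345899e-04, -1.64831189e-03]), 'joint_efforts': array([ 1.89903735e-04, -3.92284870e+01,  1.88398558e+01,  4.18595955e+00,
       -4.66084457e-03,  1.41121478e-05]), 'position': array([ 192.15706193, -594.125892  ,  230.22971454]), 'ee_rot': array([-1.55651923e-01,  9.87811389e-01,  1.04855523e-03, -1.97533850e-04]), 'contact_force': array([-0.57648344, -0.79812541,  0.35264239]), 'wrist_torque': array([0.01976443, 0.06818965, 0.01742472]), 'grasp_force': 0.0, 'gripper_width': 85.54712241443222}
scene {'fx': 409.70434818555896, 'fy': 409.70434818555896, 'cx': 275.12815750356185, 'cy': 208.08600808230347, 'cam_to_world': array([[-8.53009111e-01,  4.26960369e-01, -3.00133803e-01,
         7.25440586e+02],
       [ 5.21878418e-01,  6.93095456e-01, -4.97254066e-01,
         4.04203274e+02],
       [-4.28640458e-03, -5.80795603e-01, -8.14038141e
[... 399 characters left out ...]
': 499.82282507525537, 'fy': 499.82282507525537, 'cx': 275.16787879212507, 'cy': 206.1341148728585, 'cam_to_world': array([[-7.91946270e-01, -4.21599518e-01,  4.41672901e-01,
         8.01747704e-01],
       [-6.10324983e-01,  5.25242150e-01, -5.92979004e-01,
         6.05323882e+02],
       [ 1.80144379e-02, -7.39171517e-01, -6.73276280e-01,
         7.76330362e+02],
       [ 0.00000000e+00,  0.00000000e+00,  0.00000000e+00,
         1.00000000e+00]])}
pot_red [(0.87, [159, 205, 20, 32])]
coaster_blue [(0.82, [267, 287, 41, 37]), (0.59, [388, 196, 32, 30]), (0.55, [293, 197, 25, 17])]
plate [(0.95, [115, 219, 114, 79])]
tray [(0.9, [203, 122, 108, 67])]
tab_post [(0.74, [207, 249, 20, 23])]
```

View pics/scene0.png

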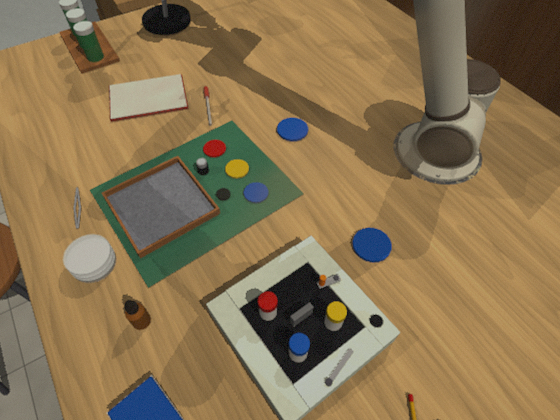

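View pics/side0.png

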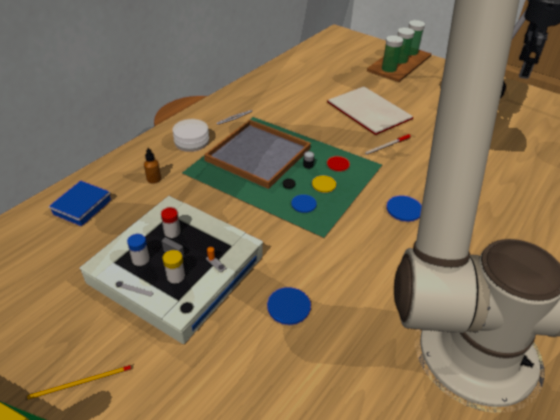

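The scene shows the blue coaster on the mat at (256,192), with larger look-alikes at (292,129) and (372,245) and a blue book at (145,400). Of the discs, the mat one is the smallest. The tab with its orange post is at (322,281), with a look-alike grey bar at (340,365). The pots on the plate are red (268,305), yellow (336,316) and blue (299,347).

```bash
cat > h.py <<'E'
from bench import arm
import numpy as np, cv2
def cloud(n):
    m=arm.camera_model(n); p,d=arm.get_image(n); T=np.array(m["cam_to_world"])
    v,u=np.mgrid[:420,:560]
    c=np.stack([(u-m["cx"])/m["fx"]*d,(v-m["cy"])/m["fy"]*d,d,np.ones_like(d)],-1)
    w=(c@T.T)[...,:3]; w[d==0]=np.nan
    return p,cv2.cvtColor(p,cv2.COLOR_RGB2HSV),w
def hue(hsv,c,s=120,vmin=60):
    H,S,V=hsv[...,0].astype(int),hsv[...,1],hsv[...,2]
    h={"red":(H<6)|(H>172),"yellow":(H>20)&(H<32),"blue":(H>105)&(H<125),"orange":(H>=7)&(H<19)}[c]
    return h&(S>s)&(V>vmin)
def circ(xy):
    (c,r)=cv2.minEnclosingCircle(xy.astype(np.float32)); return np.round(c,1),round(r,1),np.round(np.mean(xy,0),1),len(xy)
def blobs(mask,mn=25):
    n,l,st,_=cv2.connectedComponentsWithStats(mask.astype(np.uint8))
    return [l==i for i in range(1,n) if st[i,4]>=mn]
E
python3 - <<'E'
from h import *
for n in("scene","side"):
    p,hsv,w=cloud(n); z=w[...,2]; print(n)
    for c in("red","yellow","blue"):
        for b in blobs(hue(hsv,c)&(z<120)):
            zz=z[b]; t=b&(z>np.nanpercentile(zz,95)-4)
            print(c,"z",np.round(np.nanpercentile(zz,[5,50,95])),*circ(w[t][:,:2]))
    for b in blobs(hue(hsv,"orange",150)&(z>58)&(z<95),4):
        print("orange",np.round(np.nanpercentile(z[b],[5,50,95])),np.round(np.nanmean(w[b],0)),b.sum())
    r=np.hypot(w[...,0],w[...,1])
    V=hsv[...,2].astype(int);S=hsv[...,1]
    for nm,mk in(("box",(abs(z-50)<5)&(S<60)&(V>110)),("plate",(abs(z-50)<6)&(V<50)),
                 ("tray",(abs(z-23)<5)&(S>60)),("floor",(abs(z-6)<4)&(S<50)&(V<190)),):
        for b in blobs(mk&(r<1100),300):
            (c,sz,a)=cv2.minAreaRect(w[b][:,:2].astype(np.float32)); print(nm,np.round(c,1),np.round(sz,1),round(a,1),b.sum(),np.round(np.median(z[b]),1))
E
```

```text
scene
red z [11. 13. 15.] [ 402.8 -504.4] 17.2 [ 402.6 -506.1] 21
red z [ 4.  7. 10.] [ 510.4 -487.1] 34.3 [ 512.1 -489.4] 28
red z [ 4.  7. 10.] [ 631.7 -527.9] 21.4 [ 632.5 -526.6] 22
red z [ 7. 10. 12.] [ 480.8 -296.9] 29.3 [ 481.5 -296.5] 260
red z [ 51. 104. 106.] [594.1 159.4] 17.1 [594.3 159.8] 286
red z [ 4.  7. 10.] [457.1 400.2] 5.2 [457.1 400.9] 19
yellow z [ 4.  9. 12.] [ 464.  -207.2] 29.2 [ 464.7 -206.6] 310
yellow z [ 50. 104. 106.] [504.6 236.4] 17.2 [505.3 236.5] 307
yellow z [4. 7. 9.] [468.  417.9] 13.0 [467.8 417.8] 36
blue z [ 5.  8. 10.] [ 273.1 -252.6] 42.1 [ 274.5 -252.7] 471
blue z [ 7. 10. 12.] [ 464.5 -122.5] 27.3 [ 466.3 -124.4] 250
blue z [ 6.  8. 10.] [320.6 130.3] 41.5 [320.6 130.8] 894
blue z [ 52. 104. 106.] [587.2 248.3] 16.9 [587.7 248.3] 324
blue z [27. 30. 32.] [850.6 196.2] 60.4 [844.  181.6] 1616
orange [61. 79. 82.] [483. 167.  75.] 55
orange [59. 63. 66.] [795.  39.  63.] 8
orange [59. 62. 63.] [804.  40.  61.] 5
box [548.5 198.2] [250.1 250.9] 4.9 10610 49.6
plate [548.8 197.1] [160.3 161. ] 5.0 5678 49.6
tray [ 663.2 -202.8] [196.2 200.4] 4.
[... 776 characters left out ...]

blue z [ 6.  8. 11.] [ 270.4 -253.3] 41.5 [ 270.6 -251.2] 570
blue z [ 95. 105. 107.] [584.5 248.7] 17.0 [583.9 249. ] 176
blue z [29. 32. 34.] [417.8 222.2] 65.4 [417.2 228.1] 77
blue z [ 6.  9. 11.] [318.2 132.1] 41.4 [316.7 132.5] 1080
orange [59. 69. 81.] [  354. -1335.    70.] 34
orange [60. 74. 89.] [  258. -1337.    74.] 116
orange [58. 61. 67.] [791.  36.  62.] 25
orange [61. 74. 83.] [476. 167.  73.] 69
box [546.8 198.5] [252.5 252.8] 4.9 6904 50.4
plate [546.9 197.9] [158.9 160.6] 5.0 3236 50.4
tray [ 661.3 -202.9] [200.9 202.7] 4.0 764 23.0
floor [ 529.4 -576.4] [139.1 156.6] 73.1 425 9.0
floor [ 670.  -211.7] [174.6 170.4] 4.6 1319 8.9
floor [-0.1 61.2] [187.3  78.7] 0.0 688 8.6
```

Call:
send_rows(
  targets=[
    {"az": 6,"gripper": -0.4},
    {"az": 6,"gripper": -0.4},
    {"az": 5.9,"gripper": -0.4},
    {"gripper": -0.4},
    {"gripper": -0.4},
  ],
)

```text
$.targets[0]: bad value
```

Call:
send_rows(
  targets=[
    {"x": -1.9,"y": 3.3,"gripper": -0.4},
    {"x": -1.9,"y": 3.3,"gripper": -0.4},
    {"x": -1.9,"y": 3.3,"gripper": -0.4},
    {"x": -1.9,"y": 3.3,"gripper": -0.4},
    {"x": -1.9,"y": 3.3,"gripper": -0.4},
  ],
)

```text
$.targets[0]: bad value
```

Call:
send_rows(
  targets=[
    {"x": -1.9,"y": 3.3,"gripper": -0.4},
    {"x": -1.9,"y": 3.3,"gripper": -0.4},
    {"x": -1.9,"y": 3.3,"gripper": -0.4},
    {"x": -1.9,"y": 3.3,"gripper": -0.4},
    {"x": -1.9,"y": 3.3,"gripper": -0.4},
  ],
)

```text
$.targets[0]: bad value
```

Run:
```python
from h import *
s=arm.read_state();print(s["position"],s["ee_rot"],s["gripper_width"])
p,hsv,w=cloud("wrist");cv2.imwrite("pics/w1.png",p[:,:,::-1])
z=w[...,2]
for c in("red","yellow","blue"):
    for b in blobs(hue(hsv,c)&(z<120),200):
        print(c,np.round(np.nanpercentile(z[b],[5,50,95])),*circ(w[b&np.isfinite(z)][:,:2]))
```

```text
[ 192.34825716 -594.65235672  231.33623146] [-1.55780779e-01  9.87791652e-01 -2.59478797e-05  1.43721426e-05] 85.10072342385776
red [ 9. 12. 14.] [ 400.3 -505.9] 21.1 [ 397.8 -506.6] 253
red [4. 6. 8.] [ 486.6 -564.4] 82.3 [ 451.9 -569.4] 395
yellow [ 4.  8. 10.] [ 451.8 -220.9] 18.2 [ 444.5 -223.8] 201
blue [6. 7. 9.] [ 274.8 -254.7] 45.6 [ 269.7 -257.1] 2819
```

View pics/w1.png

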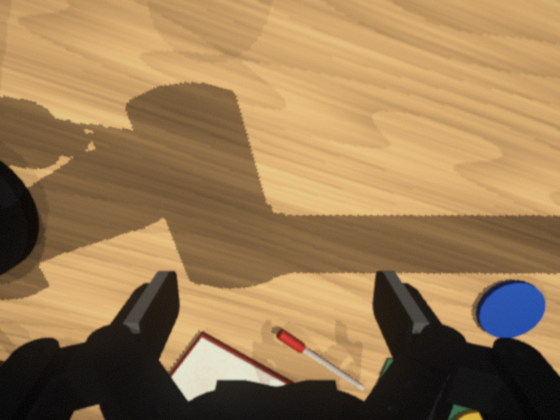

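The wrist view shows bare table with a blue look-alike disc at (511,308). The arm has not moved: the call was refused, probably because every field must be given.

Call:
send_rows(
  targets=[
    {"x": 0,"y": 0,"z": 0,"ax": 0,"ay": 0,"az": 6,"gripper": -0.4},
    {"x": 0,"y": 0,"z": 0,"ax": 0,"ay": 0,"az": 6,"gripper": -0.4},
    {"x": 0,"y": 0,"z": 0,"ax": 0,"ay": 0,"az": 5.9,"gripper": -0.4},
  ],
)

```text
clock: 1.0
position: [192.3, -594.6, 231.3]
ee_rot: [0.002, 1.0, -0.0, 0.0]
contact_force: [0.6, -0.4, -0.6]
gripper_width: 59.7
grasp_force: 0.0
```

Call:
send_rows(
  targets=[
    {"x": -1.9,"y": 3.3,"z": 0,"ax": 0,"ay": 0,"az": 0,"gripper": -0.4},
    {"x": -1.9,"y": 3.3,"z": 0,"ax": 0,"ay": 0,"az": 0,"gripper": -0.4},
    {"x": -1.9,"y": 3.3,"z": 0,"ax": 0,"ay": 0,"az": 0,"gripper": -0.4},
    {"x": -1.9,"y": 3.3,"z": 0,"ax": 0,"ay": 0,"az": 0,"gripper": -0.4},
    {"x": -1.9,"y": 3.3,"z": 0,"ax": 0,"ay": 0,"az": 0,"gripper": -0.4},
  ],
)

```text
clock: 1.42
position: [287.7, -428.1, 231.4]
ee_rot: [0.0, 1.0, -0.0, 0.0]
contact_force: [0.8, 0.3, 0.3]
gripper_width: 59.7
grasp_force: 0.0
```

Call:
send_rows(
  targets=[
    {"x": -1.9,"y": 3.3,"z": 0,"ax": 0,"ay": 0,"az": 0,"gripper": -0.4},
    {"x": -1.9,"y": 3.3,"z": 0,"ax": 0,"ay": 0,"az": 0,"gripper": -0.4},
    {"x": -1.9,"y": 3.3,"z": 0,"ax": 0,"ay": 0,"az": 0,"gripper": -0.4},
    {"x": -1.9,"y": 3.3,"z": 0,"ax": 0,"ay": 0,"az": 0,"gripper": -0.4},
    {"x": -1.9,"y": 3.3,"z": 0,"ax": 0,"ay": 0,"az": 0,"gripper": -0.4},
  ],
)

```text
clock: 1.83
position: [382.8, -262.9, 231.7]
ee_rot: [-0.0, 1.0, -0.0, 0.001]
contact_force: [0.8, 0.2, 0.4]
gripper_width: 59.9
grasp_force: 0.0
```

Run:
```python
from h import *
s=arm.read_state();print(s["clock"],s["position"],s["ee_rot"],s["gripper_width"])
p,hsv,w=cloud("wrist");cv2.imwrite("pics/w2.png",p[:,:,::-1])
z=w[...,2]
for c in("red","yellow","blue"):
    for b in blobs(hue(hsv,c)&(z<120),200):
        print(c,np.round(np.nanpercentile(z[b],[5,50,95])),*circ(w[b&np.isfinite(z)][:,:2]))
```

```text
1.8333 [ 382.79882936 -262.87835127  231.73883495] [-1.79090554e-04  9.99999843e-01 -1.63198206e-04  5.05536695e-04] 59.888142372483465
red [ 8. 12. 14.] [ 402. -500.] 16.3 [ 401.8 -499.6] 329
red [6. 7. 8.] [ 455.8 -529.5] 54.7 [ 455.2 -530.2] 302
red [ 3.  9. 10.] [ 482.6 -293. ] 30.3 [ 480.1 -293.7] 1568
yellow [ 3.  9. 10.] [ 466.4 -203.9] 32.8 [ 464.4 -204.2] 1908
blue [6. 8. 9.] [ 275.4 -248.3] 40.3 [ 273.  -250.6] 4925
blue [ 3.  9. 10.] [ 463.1 -116. ] 30.5 [ 461.2 -117.2] 1690
```

View pics/w2.png

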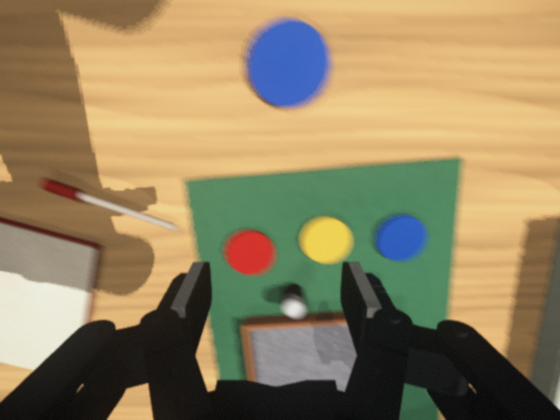

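The wrist view shows the three coasters on the mat: red (250,252), yellow (327,240) and blue (400,237). The blue one is clearly smaller than the off-mat disc at (288,62), so I choose it. Next I hover over the red pot.

Call:
send_rows(
  targets=[
    {"x": -1.76,"y": 3.54,"z": 0,"ax": 0,"ay": 0,"az": 0,"gripper": -0.4},
    {"x": -1.76,"y": 3.54,"z": 0,"ax": 0,"ay": 0,"az": 0,"gripper": -0.4},
    {"x": -1.76,"y": 3.54,"z": 0,"ax": 0,"ay": 0,"az": 0,"gripper": -0.4},
    {"x": -1.76,"y": 3.54,"z": 0,"ax": 0,"ay": 0,"az": 0,"gripper": -0.4},
    {"x": -1.76,"y": 3.54,"z": 0,"ax": 0,"ay": 0,"az": 0,"gripper": -0.4},
  ],
)

```text
clock: 2.3
position: [470.6, -85.7, 231.8]
ee_rot: [-0.0, 1.0, 0.0, 0.001]
contact_force: [0.5, -0.8, -0.4]
gripper_width: 59.5
grasp_force: 0.0
```

Call:
send_rows(
  targets=[
    {"x": -1.76,"y": 3.54,"z": 0,"ax": 0,"ay": 0,"az": 0,"gripper": -0.4},
    {"x": -1.76,"y": 3.54,"z": 0,"ax": 0,"ay": 0,"az": 0,"gripper": -0.4},
    {"x": -1.76,"y": 3.54,"z": 0,"ax": 0,"ay": 0,"az": 0,"gripper": -0.4},
    {"x": 0,"y": 0,"z": 0,"ax": 0,"ay": 0,"az": 0,"gripper": -0.4},
  ],
)

```text
clock: 2.63
position: [525.9, 23.5, 231.2]
ee_rot: [-0.003, 1.0, 0.0, 0.001]
contact_force: [0.1, 0.0, 0.7]
gripper_width: 59.8
grasp_force: 0.0
```

Run:
```python
from h import *
s=arm.read_state();print(s["clock"],s["position"],s["ee_rot"],s["gripper_width"])
p,hsv,w=cloud("wrist");cv2.imwrite("pics/w3.png",p[:,:,::-1])
z=w[...,2]
for c in("red","yellow","blue","orange"):
    for b in blobs(hue(hsv,c)&(z<120)&(z>58),30):
        t=b&(z>np.nanpercentile(z[b],95)-4)
        print(c,np.round(np.nanpercentile(z[b],[5,50,95])),*circ(w[t][:,:2]))
V=hsv[...,2]
for b in blobs((abs(z-50)<5)&(V<60),2000):
    print("plate",cv2.minAreaRect(w[b][:,:2].astype(np.float32)))
```

```text
2.6333 [525.94244174  23.53957396 231.21610517] [-2.96643834e-03  9.99994800e-01  3.26658972e-04  1.22249570e-03] 59.84299256582965
red [ 93. 104. 105.] [591.6 158.3] 16.9 [590.9 157.6] 985
yellow [ 92. 104. 105.] [503.1 234.5] 17.2 [502.4 233.8] 1313
blue [102. 104. 105.] [585.6 246.6] 16.7 [584.7 245.7] 960
orange [61. 79. 81.] [478.9 164.8] 6.3 [478.5 164.2] 170
plate ((546.8414306640625, 197.9078369140625), (158.7050323486328, 159.67686462402344), 4.7280731201171875)
```

View pics/w3.png

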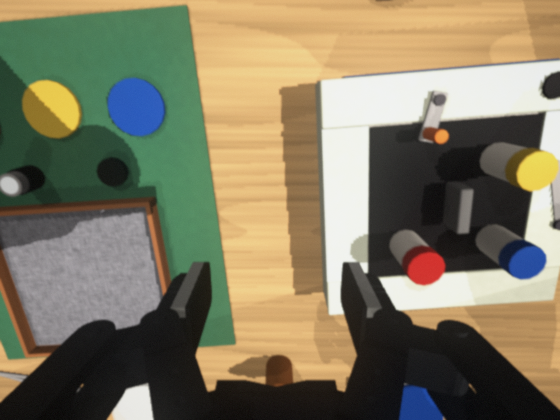

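The wrist view shows the pots at red (423,265), yellow (538,170) and blue (524,260). The tab post is at (440,136) and the grip bar at (460,207). All agree with the measured points.

Call:
send_rows(
  targets=[
    {"x": -1.67,"y": 3.39,"z": 1.6,"ax": 0,"ay": 0,"az": 0,"gripper": -0.4},
    {"x": -1.67,"y": 3.39,"z": 1.6,"ax": 0,"ay": 0,"az": 0,"gripper": -0.4},
    {"x": -1.67,"y": 3.39,"z": 1.6,"ax": 0,"ay": 0,"az": 0,"gripper": -0.4},
    {"x": -1.67,"y": 3.39,"z": 1.6,"ax": 0,"ay": 0,"az": 0,"gripper": -0.4},
    {"x": 0,"y": 0,"z": 0,"ax": 0,"ay": 0,"az": 0,"gripper": -0.4},
  ],
)

```text
clock: 3.1
position: [590.3, 157.6, 162.9]
ee_rot: [-0.002, 1.0, -0.001, -0.002]
contact_force: [-0.6, 0.2, 0.3]
gripper_width: 59.9
grasp_force: 0.0
```

Call:
send_rows(
  targets=[
    {"x": 0,"y": 0,"z": 0,"ax": 0,"ay": 0,"az": 0,"gripper": -0.4},
    {"x": 0,"y": 0,"z": 0,"ax": 0,"ay": 0,"az": 0,"gripper": -0.4},
  ],
)

```text
clock: 3.27
position: [589.4, 153.4, 167.3]
ee_rot: [0.0, 1.0, -0.0, -0.0]
contact_force: [0.9, -1.1, 0.1]
gripper_width: 59.9
grasp_force: 0.0
```

Call:
send_rows(
  targets=[
    {"x": -0.26,"y": 0.5,"z": 2.0,"ax": 0,"ay": 0,"az": 0,"gripper": -0.4},
    {"x": 0,"y": 0,"z": 3.5,"ax": 0,"ay": 0,"az": 0,"gripper": -0.4},
    {"x": 0,"y": 0,"z": 3,"ax": 0,"ay": 0,"az": 0,"gripper": -0.4},
    {"x": 0,"y": 0,"z": 2.0,"ax": 0,"ay": 0,"az": 0,"gripper": -0.4},
    {"x": 0,"y": 0,"z": 0.6,"ax": 0,"ay": 0,"az": 0,"gripper": -0.4},
  ],
)

```text
clock: 3.68
position: [590.0, 156.7, 54.1]
ee_rot: [0.001, 1.0, -0.001, -0.002]
contact_force: [-0.2, -1.1, -0.4]
gripper_width: 59.6
grasp_force: 0.0
```

Call:
send_rows(
  targets=[
    {"x": 0,"y": 0,"z": 0,"ax": 0,"ay": 0,"az": 0,"gripper": 1},
    {"x": 0,"y": 0,"z": 0,"ax": 0,"ay": 0,"az": 0,"gripper": 1},
    {"x": 0,"y": 0,"z": 0,"ax": 0,"ay": 0,"az": 0,"gripper": 1},
    {"x": 0,"y": 0,"z": 0,"ax": 0,"ay": 0,"az": 0,"gripper": 1},
    {"x": 0,"y": 0,"z": 0,"ax": 0,"ay": 0,"az": 0,"gripper": 1},
  ],
)

```text
clock: 4.1
position: [593.5, 159.4, 58.6]
ee_rot: [-0.0, 1.0, 0.001, 0.002]
contact_force: [-0.5, -1.3, 3.9]
gripper_width: 31.6
grasp_force: 59.4
```

Call:
send_rows(
  targets=[
    {"x": 0,"y": 0,"z": -2,"ax": 0,"ay": 0,"az": 0,"gripper": 1},
    {"x": 0,"y": 0,"z": -4,"ax": 0,"ay": 0,"az": 0,"gripper": 1},
    {"x": 0,"y": 0,"z": -4,"ax": 0,"ay": 0,"az": 0,"gripper": 1},
    {"x": 0.93,"y": -3.79,"z": -0.4,"ax": 0,"ay": 0,"az": 0,"gripper": 1},
    {"x": 0.93,"y": -3.79,"z": 0,"ax": 0,"ay": 0,"az": 0,"gripper": 1},
  ],
)

```text
clock: 4.52
position: [575.8, 85.1, 164.5]
ee_rot: [-0.002, 1.0, 0.002, 0.004]
contact_force: [0.9, -0.6, -1.3]
gripper_width: 32.1
grasp_force: 59.6
```

Call:
send_rows(
  targets=[
    {"x": 0.93,"y": -3.79,"z": 0,"ax": 0,"ay": 0,"az": 0,"gripper": 1},
    {"x": 0.93,"y": -3.79,"z": 0,"ax": 0,"ay": 0,"az": 0,"gripper": 1},
    {"x": 0.93,"y": -3.79,"z": 0,"ax": 0,"ay": 0,"az": 0,"gripper": 1},
    {"x": 0.93,"y": -3.79,"z": 0,"ax": 0,"ay": 0,"az": 0,"gripper": 1},
    {"x": 0.93,"y": -3.79,"z": 0,"ax": 0,"ay": 0,"az": 0,"gripper": 1},
  ],
)

```text
clock: 4.93
position: [526.5, -107.4, 160.9]
ee_rot: [-0.0, 1.0, 0.0, 0.001]
contact_force: [0.2, -0.2, -1.3]
gripper_width: 32.2
grasp_force: 59.6
```

Call:
send_rows(
  targets=[
    {"x": 0.93,"y": -3.79,"z": 0,"ax": 0,"ay": 0,"az": 0,"gripper": 1},
    {"x": 0.93,"y": -3.79,"z": 0,"ax": 0,"ay": 0,"az": 0,"gripper": 1},
    {"x": 0.93,"y": -3.79,"z": 0,"ax": 0,"ay": 0,"az": 0,"gripper": 1},
    {"x": 0.93,"y": -3.79,"z": 0.5,"ax": 0,"ay": 0,"az": 0,"gripper": 1},
    {"x": 0.93,"y": -3.79,"z": 1,"ax": 0,"ay": 0,"az": 0,"gripper": 1},
  ],
)

```text
clock: 5.35
position: [481.1, -297.4, 147.1]
ee_rot: [-0.0, 1.0, -0.001, 0.002]
contact_force: [1.0, 0.5, -0.3]
gripper_width: 31.9
grasp_force: 59.6
```

Call:
send_rows(
  targets=[
    {"x": 0,"y": 0,"z": 3,"ax": 0,"ay": 0,"az": 0,"gripper": 1},
    {"x": 0,"y": 0,"z": 3,"ax": 0,"ay": 0,"az": 0,"gripper": 1},
    {"x": 0,"y": 0,"z": 3,"ax": 0,"ay": 0,"az": 0,"gripper": 1},
    {"x": 0,"y": 0,"z": 2,"ax": 0,"ay": 0,"az": 0,"gripper": 1},
    {"x": 0,"y": 0,"z": 1,"ax": 0,"ay": 0,"az": 0,"gripper": 1},
  ],
)

```text
clock: 5.77
position: [479.0, -295.0, 22.7]
ee_rot: [0.0, 1.0, 0.001, -0.002]
contact_force: [0.0, -0.2, -1.3]
gripper_width: 31.6
grasp_force: 59.7
```

Call:
send_rows(
  targets=[
    {"x": 0,"y": 0,"z": 0.4,"ax": 0,"ay": 0,"az": 0,"gripper": 1},
    {"x": 0,"y": 0,"z": 0,"ax": 0,"ay": 0,"az": 0,"gripper": 1},
    {"x": 0,"y": 0,"z": 0,"ax": 0,"ay": 0,"az": 0,"gripper": 1},
    {"x": 0,"y": 0,"z": 0,"ax": 0,"ay": 0,"az": 0,"gripper": 1},
  ],
)

```text
clock: 6.1
position: [482.1, -295.8, 23.0]
ee_rot: [-0.0, 1.0, -0.001, 0.002]
contact_force: [-0.6, 0.7, -0.3]
gripper_width: 32.0
grasp_force: 59.7
```

Call:
send_rows(
  targets=[
    {"x": 0,"y": 0,"z": 0.15,"ax": 0,"ay": 0,"az": 0,"gripper": 1},
    {"x": 0,"y": 0,"z": 0.15,"ax": 0,"ay": 0,"az": 0,"gripper": 1},
    {"x": 0,"y": 0,"z": 0,"ax": 0,"ay": 0,"az": 0,"gripper": 1},
    {"x": 0,"y": 0,"z": 0,"ax": 0,"ay": 0,"az": 0,"gripper": 1},
  ],
)

```text
clock: 6.43
position: [481.0, -295.5, 18.7]
ee_rot: [-0.0, 1.0, -0.0, 0.0]
contact_force: [-0.4, -0.5, -0.2]
gripper_width: 32.0
grasp_force: 59.6
```

Call:
send_rows(
  targets=[
    {"x": 0,"y": 0,"z": 0.1,"ax": 0,"ay": 0,"az": 0,"gripper": 1},
    {"x": 0,"y": 0,"z": 0,"ax": 0,"ay": 0,"az": 0,"gripper": 1},
    {"x": 0,"y": 0,"z": 0,"ax": 0,"ay": 0,"az": 0,"gripper": 1},
  ],
)

```text
clock: 6.68
position: [481.1, -295.6, 18.6]
ee_rot: [-0.001, 1.0, -0.0, 0.0]
contact_force: [-1.9, 2.0, 6.9]
gripper_width: 32.2
grasp_force: 59.1
```

Call:
send_rows(
  targets=[
    {"x": 0,"y": 0,"z": 0.1,"ax": 0,"ay": 0,"az": 0,"gripper": 1},
    {"x": 0,"y": 0,"z": 0,"ax": 0,"ay": 0,"az": 0,"gripper": 1},
    {"x": 0,"y": 0,"z": 0,"ax": 0,"ay": 0,"az": 0,"gripper": 1},
  ],
)

```text
clock: 6.93
position: [481.2, -295.7, 18.5]
ee_rot: [-0.001, 1.0, -0.0, 0.0]
contact_force: [-2.1, 2.9, 11.9]
gripper_width: 31.6
grasp_force: 59.1
```

Call:
send_rows(
  targets=[
    {"x": 0,"y": 0,"z": -0.2,"ax": 0,"ay": 0,"az": 0,"gripper": 1},
    {"x": 0,"y": 0,"z": 0,"ax": 0,"ay": 0,"az": 0,"gripper": -0.4},
    {"x": 0,"y": 0,"z": 0,"ax": 0,"ay": 0,"az": 0,"gripper": -0.4},
    {"x": 0,"y": 0,"z": 0,"ax": 0,"ay": 0,"az": 0,"gripper": -0.4},
    {"x": 0,"y": 0,"z": 0,"ax": 0,"ay": 0,"az": 0,"gripper": -0.4},
  ],
)

```text
clock: 7.35
position: [480.8, -295.6, 18.0]
ee_rot: [-0.0, 1.0, 0.0, -0.0]
contact_force: [-0.6, 0.8, 0.3]
gripper_width: 60.0
grasp_force: 0.0
```

Call:
send_rows(
  targets=[
    {"x": 0,"y": 0,"z": -2,"ax": 0,"ay": 0,"az": 0,"gripper": -0.4},
    {"x": 0,"y": 0,"z": -3,"ax": 0,"ay": 0,"az": 0,"gripper": -0.4},
    {"x": 0,"y": 0,"z": -3,"ax": 0,"ay": 0,"az": 0,"gripper": -0.4},
    {"x": 0,"y": 0,"z": -3,"ax": 0,"ay": 0,"az": 0,"gripper": -0.4},
    {"x": 0,"y": 0,"z": -3,"ax": 0,"ay": 0,"az": 0,"gripper": -0.4},
  ],
)

```text
clock: 7.77
position: [480.5, -295.5, 159.4]
ee_rot: [-0.0, 1.0, 0.0, -0.0]
contact_force: [0.8, -0.9, -0.6]
gripper_width: 59.6
grasp_force: 0.0
```

Call:
send_rows(
  targets=[
    {"x": -0.16,"y": 3.79,"z": 0,"ax": 0,"ay": 0,"az": 0,"gripper": -0.4},
    {"x": -0.16,"y": 3.79,"z": 0,"ax": 0,"ay": 0,"az": 0,"gripper": -0.4},
    {"x": -0.16,"y": 3.79,"z": 0,"ax": 0,"ay": 0,"az": 0,"gripper": -0.4},
    {"x": -0.16,"y": 3.79,"z": 0,"ax": 0,"ay": 0,"az": 0,"gripper": -0.4},
    {"x": -0.16,"y": 3.79,"z": 0,"ax": 0,"ay": 0,"az": 0,"gripper": -0.4},
  ],
)

```text
clock: 8.18
position: [488.4, -104.5, 158.3]
ee_rot: [0.0, 1.0, 0.0, 0.0]
contact_force: [1.1, 0.4, 0.3]
gripper_width: 60.0
grasp_force: 0.0
```

Call:
send_rows(
  targets=[
    {"x": -0.16,"y": 3.79,"z": 0,"ax": 0,"ay": 0,"az": 0,"gripper": -0.4},
    {"x": -0.16,"y": 3.79,"z": 0,"ax": 0,"ay": 0,"az": 0,"gripper": -0.4},
    {"x": -0.16,"y": 3.79,"z": 0,"ax": 0,"ay": 0,"az": 0,"gripper": -0.4},
    {"x": -0.16,"y": 3.79,"z": 0,"ax": 0,"ay": 0,"az": 0,"gripper": -0.4},
    {"x": -0.16,"y": 3.79,"z": 0,"ax": 0,"ay": 0,"az": 0,"gripper": -0.4},
  ],
)

```text
clock: 8.6
position: [496.3, 85.3, 158.2]
ee_rot: [-0.0, 1.0, -0.0, -0.0]
contact_force: [1.6, -0.4, -0.8]
gripper_width: 59.6
grasp_force: 0.0
```

Call:
send_rows(
  targets=[
    {"x": -0.16,"y": 3.79,"z": 0,"ax": 0,"ay": 0,"az": 0,"gripper": -0.4},
    {"x": -0.16,"y": 3.79,"z": 0,"ax": 0,"ay": 0,"az": 0,"gripper": -0.4},
    {"x": -0.16,"y": 3.79,"z": 0,"ax": 0,"ay": 0,"az": 0,"gripper": -0.4},
    {"x": -0.16,"y": 3.79,"z": 0,"ax": 0,"ay": 0,"az": 0,"gripper": -0.4},
    {"x": 0,"y": 0,"z": 0,"ax": 0,"ay": 0,"az": 0,"gripper": -0.4},
  ],
)

```text
clock: 9.02
position: [504.0, 240.9, 158.1]
ee_rot: [-0.003, 1.0, 0.001, 0.001]
contact_force: [1.2, 0.4, -0.5]
gripper_width: 59.8
grasp_force: 0.0
```

Run:
```python
from h import *
p,hsv,w=cloud("scene");z=w[...,2];cv2.imwrite("pics/s2.png",p[:,:,::-1])
s=arm.read_state();print(s["position"],s["ee_rot"])
for b in blobs(hue(hsv,"red")&(z>45)&(z<120),20):
    t=b&(z>np.nanpercentile(z[b],95)-4); print(np.nanpercentile(z[b],95),*circ(w[t][:,:2]))
```

```text
[503.04139932 238.21816864 157.70812453] [-2.35738409e-03  9.99997221e-01 -7.23496166e-06  1.93536158e-05]
66.09318364845166 [ 482.5 -293.6] 16.7 [ 483.  -293.8] 104
```

Call:
send_rows(
  targets=[
    {"x": 0,"y": 0,"z": 2.0,"ax": 0,"ay": 0,"az": 0,"gripper": -0.4},
    {"x": 0,"y": 0,"z": 3,"ax": 0,"ay": 0,"az": 0,"gripper": -0.4},
    {"x": 0,"y": 0,"z": 3,"ax": 0,"ay": 0,"az": 0,"gripper": -0.4},
    {"x": 0,"y": 0,"z": 1.5,"ax": 0,"ay": 0,"az": 0,"gripper": -0.4},
    {"x": 0,"y": 0,"z": 0.5,"ax": 0,"ay": 0,"az": 0,"gripper": -0.4},
  ],
)

```text
clock: 9.48
position: [501.0, 232.6, 55.1]
ee_rot: [0.001, 1.0, -0.002, -0.003]
contact_force: [-0.9, 0.2, 0.1]
gripper_width: 59.5
grasp_force: 0.0
```

Call:
send_rows(
  targets=[
    {"x": 0,"y": 0,"z": 0,"ax": 0,"ay": 0,"az": 0,"gripper": -0.4},
    {"x": 0,"y": 0,"z": 0,"ax": 0,"ay": 0,"az": 0,"gripper": 1},
    {"x": 0,"y": 0,"z": 0,"ax": 0,"ay": 0,"az": 0,"gripper": 1},
    {"x": 0,"y": 0,"z": 0,"ax": 0,"ay": 0,"az": 0,"gripper": 1},
    {"x": 0,"y": 0,"z": 0,"ax": 0,"ay": 0,"az": 0,"gripper": 1},
  ],
)

```text
clock: 9.9
position: [504.1, 235.7, 60.1]
ee_rot: [-0.0, 1.0, 0.001, 0.002]
contact_force: [-0.0, -1.7, 3.3]
gripper_width: 32.1
grasp_force: 59.0
```

Call:
send_rows(
  targets=[
    {"x": 0,"y": 0,"z": -2,"ax": 0,"ay": 0,"az": 0,"gripper": 1},
    {"x": 0,"y": 0,"z": -4,"ax": 0,"ay": 0,"az": 0,"gripper": 1},
    {"x": 0,"y": 0,"z": -4,"ax": 0,"ay": 0,"az": 0,"gripper": 1},
    {"x": 0.33,"y": -3.67,"z": 0,"ax": 0,"ay": 0,"az": 0,"gripper": 1},
    {"x": 0.33,"y": -3.67,"z": 0,"ax": 0,"ay": 0,"az": 0,"gripper": 1},
  ],
)

```text
clock: 10.32
position: [497.9, 163.2, 161.6]
ee_rot: [-0.002, 1.0, 0.002, 0.003]
contact_force: [-0.3, -1.5, -2.4]
gripper_width: 32.0
grasp_force: 59.6
```

Call:
send_rows(
  targets=[
    {"x": 0.33,"y": -3.67,"z": 0,"ax": 0,"ay": 0,"az": 0,"gripper": 1},
    {"x": 0.33,"y": -3.67,"z": 0,"ax": 0,"ay": 0,"az": 0,"gripper": 1},
    {"x": 0.33,"y": -3.67,"z": 0,"ax": 0,"ay": 0,"az": 0,"gripper": 1},
    {"x": 0.33,"y": -3.67,"z": 0,"ax": 0,"ay": 0,"az": 0,"gripper": 1},
    {"x": 0.33,"y": -3.67,"z": 0,"ax": 0,"ay": 0,"az": 0,"gripper": 1},
  ],
)

```text
clock: 10.73
position: [479.3, -23.4, 158.8]
ee_rot: [-0.0, 1.0, 0.0, 0.0]
contact_force: [1.5, 0.7, -0.7]
gripper_width: 32.2
grasp_force: 59.6
```

Call:
send_rows(
  targets=[
    {"x": 0.33,"y": -3.67,"z": 0,"ax": 0,"ay": 0,"az": 0,"gripper": 1},
    {"x": 0.33,"y": -3.67,"z": 0,"ax": 0,"ay": 0,"az": 0,"gripper": 1},
    {"x": 0.33,"y": -3.67,"z": 0,"ax": 0,"ay": 0,"az": 0,"gripper": 1},
    {"x": 0.33,"y": -3.67,"z": 0,"ax": 0,"ay": 0,"az": 0,"gripper": 1},
    {"x": 0.33,"y": -3.67,"z": 0,"ax": 0,"ay": 0,"az": 0,"gripper": 1},
  ],
)

```text
clock: 11.15
position: [462.9, -206.9, 158.8]
ee_rot: [-0.0, 1.0, 0.0, 0.0]
contact_force: [0.5, -0.3, -1.6]
gripper_width: 31.9
grasp_force: 59.6
```

Call:
send_rows(
  targets=[
    {"x": 0,"y": 0,"z": 3,"ax": 0,"ay": 0,"az": 0,"gripper": 1},
    {"x": 0,"y": 0,"z": 4,"ax": 0,"ay": 0,"az": 0,"gripper": 1},
    {"x": 0,"y": 0,"z": 3,"ax": 0,"ay": 0,"az": 0,"gripper": 1},
    {"x": 0,"y": 0,"z": 2,"ax": 0,"ay": 0,"az": 0,"gripper": 1},
    {"x": 0,"y": 0,"z": 1,"ax": 0,"ay": 0,"az": 0,"gripper": 1},
  ],
)

```text
clock: 11.57
position: [461.5, -205.2, 25.8]
ee_rot: [0.0, 1.0, 0.001, -0.002]
contact_force: [-0.2, 0.2, -0.7]
gripper_width: 31.9
grasp_force: 59.7
```

Call:
send_rows(
  targets=[
    {"x": 0,"y": 0,"z": 0.4,"ax": 0,"ay": 0,"az": 0,"gripper": 1},
    {"x": 0,"y": 0,"z": 0.2,"ax": 0,"ay": 0,"az": 0,"gripper": 1},
    {"x": 0,"y": 0,"z": 0.1,"ax": 0,"ay": 0,"az": 0,"gripper": 1},
    {"x": 0,"y": 0,"z": 0,"ax": 0,"ay": 0,"az": 0,"gripper": 1},
    {"x": 0,"y": 0,"z": 0,"ax": 0,"ay": 0,"az": 0,"gripper": 1},
  ],
)

```text
clock: 11.98
position: [464.5, -205.3, 22.5]
ee_rot: [-0.0, 1.0, -0.0, 0.001]
contact_force: [-0.4, 0.2, -0.5]
gripper_width: 32.1
grasp_force: 59.7
```

Call:
send_rows(
  targets=[
    {"x": 0,"y": 0,"z": 0.1,"ax": 0,"ay": 0,"az": 0,"gripper": 1},
    {"x": 0,"y": 0,"z": 0,"ax": 0,"ay": 0,"az": 0,"gripper": 1},
    {"x": 0,"y": 0,"z": 0.1,"ax": 0,"ay": 0,"az": 0,"gripper": 1},
    {"x": 0,"y": 0,"z": 0,"ax": 0,"ay": 0,"az": 0,"gripper": 1},
    {"x": 0,"y": 0,"z": 0,"ax": 0,"ay": 0,"az": 0,"gripper": 1},
  ],
)

```text
clock: 12.4
position: [464.0, -205.4, 20.0]
ee_rot: [-0.0, 1.0, -0.0, 0.0]
contact_force: [-1.0, 0.4, 6.1]
gripper_width: 31.9
grasp_force: 59.7
```

Call:
send_rows(
  targets=[
    {"x": 0,"y": 0,"z": 0,"ax": 0,"ay": 0,"az": 0,"gripper": -0.4},
    {"x": 0,"y": 0,"z": 0,"ax": 0,"ay": 0,"az": 0,"gripper": -0.4},
    {"x": 0,"y": 0,"z": 0,"ax": 0,"ay": 0,"az": 0,"gripper": -0.4},
    {"x": 0,"y": 0,"z": 0,"ax": 0,"ay": 0,"az": 0,"gripper": -0.4},
  ],
)

```text
clock: 12.73
position: [463.5, -205.3, 19.1]
ee_rot: [-0.0, 1.0, 0.0, -0.0]
contact_force: [-0.2, 0.4, 0.3]
gripper_width: 59.8
grasp_force: 0.0
```

Call:
send_rows(
  targets=[
    {"x": 0,"y": 0,"z": -2,"ax": 0,"ay": 0,"az": 0,"gripper": -0.4},
    {"x": 0,"y": 0,"z": -3,"ax": 0,"ay": 0,"az": 0,"gripper": -0.4},
    {"x": 0,"y": 0,"z": -3,"ax": 0,"ay": 0,"az": 0,"gripper": -0.4},
    {"x": 0,"y": 0,"z": -3,"ax": 0,"ay": 0,"az": 0,"gripper": -0.4},
    {"x": 0,"y": 0,"z": -3,"ax": 0,"ay": 0,"az": 0,"gripper": -0.4},
  ],
)

```text
clock: 13.15
position: [463.2, -205.3, 160.5]
ee_rot: [-0.0, 1.0, 0.0, -0.0]
contact_force: [1.0, 0.6, -0.5]
gripper_width: 60.0
grasp_force: 0.0
```

Call:
send_rows(
  targets=[
    {"x": -1.02,"y": 3.78,"z": 0,"ax": 0,"ay": 0,"az": 0,"gripper": -0.4},
    {"x": -1.02,"y": 3.78,"z": 0,"ax": 0,"ay": 0,"az": 0,"gripper": -0.4},
    {"x": -1.02,"y": 3.78,"z": 0,"ax": 0,"ay": 0,"az": 0,"gripper": -0.4},
    {"x": -1.02,"y": 3.78,"z": 0,"ax": 0,"ay": 0,"az": 0,"gripper": -0.4},
    {"x": -1.02,"y": 3.78,"z": 0,"ax": 0,"ay": 0,"az": 0,"gripper": -0.4},
  ],
)

```text
clock: 13.57
position: [514.5, -14.6, 159.4]
ee_rot: [0.0, 1.0, 0.0, 0.0]
contact_force: [1.2, 0.2, 0.1]
gripper_width: 59.8
grasp_force: 0.0
```

Call:
send_rows(
  targets=[
    {"x": -1.02,"y": 3.78,"z": 0,"ax": 0,"ay": 0,"az": 0,"gripper": -0.4},
    {"x": -1.02,"y": 3.78,"z": 0,"ax": 0,"ay": 0,"az": 0,"gripper": -0.4},
    {"x": -1.02,"y": 3.78,"z": 0,"ax": 0,"ay": 0,"az": 0,"gripper": -0.4},
    {"x": -1.02,"y": 3.78,"z": 0,"ax": 0,"ay": 0,"az": 0,"gripper": -0.4},
    {"x": -1.02,"y": 3.78,"z": 0,"ax": 0,"ay": 0,"az": 0,"gripper": -0.4},
  ],
)

```text
clock: 13.98
position: [565.4, 174.6, 159.1]
ee_rot: [-0.0, 1.0, -0.0, -0.0]
contact_force: [0.1, -0.3, -0.3]
gripper_width: 60.2
grasp_force: 0.0
```

Call:
send_rows(
  targets=[
    {"x": -1.02,"y": 3.78,"z": 0,"ax": 0,"ay": 0,"az": 0,"gripper": -0.4},
    {"x": -1.02,"y": 3.78,"z": 0,"ax": 0,"ay": 0,"az": 0,"gripper": -0.4},
    {"x": 0,"y": 0,"z": 0,"ax": 0,"ay": 0,"az": 0,"gripper": -0.4},
    {"x": 0,"y": 0,"z": 0,"ax": 0,"ay": 0,"az": 0,"gripper": -0.4},
    {"x": 0,"y": 0,"z": 0,"ax": 0,"ay": 0,"az": 0,"gripper": -0.4},
  ],
)

```text
clock: 14.4
position: [585.2, 248.1, 158.5]
ee_rot: [-0.0, 1.0, -0.0, -0.001]
contact_force: [-0.6, -0.3, 0.8]
gripper_width: 59.7
grasp_force: 0.0
```

Call:
send_rows(
  targets=[
    {"x": 0,"y": 0,"z": 2.0,"ax": 0,"ay": 0,"az": 0,"gripper": -0.4},
    {"x": 0,"y": 0,"z": 3,"ax": 0,"ay": 0,"az": 0,"gripper": -0.4},
    {"x": 0,"y": 0,"z": 3,"ax": 0,"ay": 0,"az": 0,"gripper": -0.4},
    {"x": 0,"y": 0,"z": 1.5,"ax": 0,"ay": 0,"az": 0,"gripper": -0.4},
    {"x": 0,"y": 0,"z": 0.6,"ax": 0,"ay": 0,"az": 0,"gripper": -0.4},
  ],
)

```text
clock: 14.82
position: [583.8, 245.4, 55.3]
ee_rot: [0.001, 1.0, -0.002, -0.003]
contact_force: [-1.1, 0.8, -0.1]
gripper_width: 59.8
grasp_force: 0.0
```

Call:
send_rows(
  targets=[
    {"x": 0,"y": 0,"z": 0,"ax": 0,"ay": 0,"az": 0,"gripper": -0.4},
    {"x": 0,"y": 0,"z": 0,"ax": 0,"ay": 0,"az": 0,"gripper": 1},
    {"x": 0,"y": 0,"z": 0,"ax": 0,"ay": 0,"az": 0,"gripper": 1},
    {"x": 0,"y": 0,"z": 0,"ax": 0,"ay": 0,"az": 0,"gripper": 1},
    {"x": 0,"y": 0,"z": 0,"ax": 0,"ay": 0,"az": 0,"gripper": 1},
  ],
)

```text
clock: 15.23
position: [586.9, 248.5, 60.4]
ee_rot: [-0.0, 1.0, 0.001, 0.002]
contact_force: [0.0, -1.9, 4.0]
gripper_width: 31.9
grasp_force: 58.9
```

Call:
send_rows(
  targets=[
    {"x": 0,"y": 0,"z": -2,"ax": 0,"ay": 0,"az": 0,"gripper": 1},
    {"x": 0,"y": 0,"z": -4,"ax": 0,"ay": 0,"az": 0,"gripper": 1},
    {"x": 0,"y": 0,"z": -4,"ax": 0,"ay": 0,"az": 0,"gripper": 1},
    {"x": 1.25,"y": -3.67,"z": 0,"ax": 0,"ay": 0,"az": 0,"gripper": 1},
    {"x": 1.25,"y": -3.67,"z": 0,"ax": 0,"ay": 0,"az": 0,"gripper": 1},
  ],
)

```text
clock: 15.65
position: [562.5, 176.7, 161.8]
ee_rot: [-0.002, 1.0, 0.002, 0.004]
contact_force: [-0.5, -0.1, -1.3]
gripper_width: 32.6
grasp_force: 59.5
```

Call:
send_rows(
  targets=[
    {"x": 1.25,"y": -3.67,"z": 0,"ax": 0,"ay": 0,"az": 0,"gripper": 1},
    {"x": 1.25,"y": -3.67,"z": 0,"ax": 0,"ay": 0,"az": 0,"gripper": 1},
    {"x": 1.25,"y": -3.67,"z": 0,"ax": 0,"ay": 0,"az": 0,"gripper": 1},
    {"x": 1.25,"y": -3.67,"z": 0,"ax": 0,"ay": 0,"az": 0,"gripper": 1},
    {"x": 1.25,"y": -3.67,"z": 0,"ax": 0,"ay": 0,"az": 0,"gripper": 1},
  ],
)

```text
clock: 16.07
position: [497.4, -10.0, 158.9]
ee_rot: [-0.0, 1.0, 0.0, 0.001]
contact_force: [1.4, -0.3, -0.4]
gripper_width: 32.4
grasp_force: 59.5
```

Call:
send_rows(
  targets=[
    {"x": 1.25,"y": -3.67,"z": 0,"ax": 0,"ay": 0,"az": 0,"gripper": 1},
    {"x": 1.25,"y": -3.67,"z": 0,"ax": 0,"ay": 0,"az": 0,"gripper": 1},
    {"x": 1.25,"y": -3.67,"z": 0,"ax": 0,"ay": 0,"az": 0,"gripper": 1},
    {"x": 0,"y": 0,"z": 0,"ax": 0,"ay": 0,"az": 0,"gripper": 1},
    {"x": 0,"y": 0,"z": 0,"ax": 0,"ay": 0,"az": 0,"gripper": 1},
  ],
)

```text
clock: 16.48
position: [460.2, -120.3, 158.8]
ee_rot: [0.002, 1.0, 0.0, 0.001]
contact_force: [-0.6, 0.5, -1.0]
gripper_width: 32.0
grasp_force: 59.6
```

Call:
send_rows(
  targets=[
    {"x": 0,"y": 0,"z": 3,"ax": 0,"ay": 0,"az": 0,"gripper": 1},
    {"x": 0,"y": 0,"z": 4,"ax": 0,"ay": 0,"az": 0,"gripper": 1},
    {"x": 0,"y": 0,"z": 3,"ax": 0,"ay": 0,"az": 0,"gripper": 1},
    {"x": 0,"y": 0,"z": 2,"ax": 0,"ay": 0,"az": 0,"gripper": 1},
    {"x": 0,"y": 0,"z": 1,"ax": 0,"ay": 0,"az": 0,"gripper": 1},
  ],
)

```text
clock: 16.9
position: [459.9, -117.6, 25.7]
ee_rot: [-0.001, 1.0, 0.0, -0.002]
contact_force: [-0.9, -0.2, -0.0]
gripper_width: 32.1
grasp_force: 59.6
```

Call:
send_rows(
  targets=[
    {"x": 0,"y": 0,"z": 0.4,"ax": 0,"ay": 0,"az": 0,"gripper": 1},
    {"x": 0,"y": 0,"z": 0.2,"ax": 0,"ay": 0,"az": 0,"gripper": 1},
    {"x": 0,"y": 0,"z": 0.1,"ax": 0,"ay": 0,"az": 0,"gripper": 1},
    {"x": 0,"y": 0,"z": 0,"ax": 0,"ay": 0,"az": 0,"gripper": 1},
    {"x": 0,"y": 0,"z": 0,"ax": 0,"ay": 0,"az": 0,"gripper": 1},
  ],
)

```text
clock: 17.32
position: [461.8, -118.5, 22.2]
ee_rot: [-0.0, 1.0, 0.0, 0.001]
contact_force: [-0.4, 0.9, -0.5]
gripper_width: 32.2
grasp_force: 59.6
```

Call:
send_rows(
  targets=[
    {"x": 0,"y": 0,"z": 0.1,"ax": 0,"ay": 0,"az": 0,"gripper": 1},
    {"x": 0,"y": 0,"z": 0,"ax": 0,"ay": 0,"az": 0,"gripper": 1},
    {"x": 0,"y": 0,"z": 0.1,"ax": 0,"ay": 0,"az": 0,"gripper": 1},
    {"x": 0,"y": 0,"z": 0,"ax": 0,"ay": 0,"az": 0,"gripper": 1},
    {"x": 0,"y": 0,"z": 0,"ax": 0,"ay": 0,"az": 0,"gripper": 1},
  ],
)

```text
clock: 17.73
position: [461.4, -118.9, 20.3]
ee_rot: [-0.0, 1.0, -0.0, 0.001]
contact_force: [-1.1, 0.5, 5.6]
gripper_width: 32.1
grasp_force: 58.9
```

Call:
send_rows(
  targets=[
    {"x": 0,"y": 0,"z": 0,"ax": 0,"ay": 0,"az": 0,"gripper": -0.4},
    {"x": 0,"y": 0,"z": 0,"ax": 0,"ay": 0,"az": 0,"gripper": -0.4},
    {"x": 0,"y": 0,"z": 0,"ax": 0,"ay": 0,"az": 0,"gripper": -0.4},
    {"x": 0,"y": 0,"z": 0,"ax": 0,"ay": 0,"az": 0,"gripper": -0.4},
  ],
)

```text
clock: 18.07
position: [460.9, -118.8, 19.2]
ee_rot: [-0.0, 1.0, 0.0, -0.0]
contact_force: [-0.4, 0.1, 0.7]
gripper_width: 59.7
grasp_force: 0.0
```

Call:
send_rows(
  targets=[
    {"x": 0,"y": 0,"z": -2,"ax": 0,"ay": 0,"az": 0,"gripper": -0.4},
    {"x": 0,"y": 0,"z": -3,"ax": 0,"ay": 0,"az": 0,"gripper": -0.4},
    {"x": 0,"y": 0,"z": -3,"ax": 0,"ay": 0,"az": 0,"gripper": -0.4},
    {"x": 0,"y": 0,"z": -3,"ax": 0,"ay": 0,"az": 0,"gripper": -0.4},
    {"x": 0,"y": 0,"z": -3,"ax": 0,"ay": 0,"az": 0,"gripper": -0.4},
  ],
)

```text
clock: 18.48
position: [460.5, -118.8, 160.6]
ee_rot: [-0.0, 1.0, 0.0, -0.0]
contact_force: [0.4, 0.5, 0.2]
gripper_width: 59.7
grasp_force: 0.0
```

Call:
send_rows(
  targets=[
    {"x": -1.13,"y": 3.41,"z": -0.86,"ax": 0,"ay": 0,"az": 0,"gripper": 0},
    {"x": -1.13,"y": 3.41,"z": -0.86,"ax": 0,"ay": 0,"az": 0,"gripper": 0},
    {"x": -1.13,"y": 3.41,"z": -0.86,"ax": 0,"ay": 0,"az": 0,"gripper": 0},
    {"x": -1.13,"y": 3.41,"z": -0.86,"ax": 0,"ay": 0,"az": 0,"gripper": 0},
    {"x": -1.13,"y": 3.41,"z": -0.86,"ax": 0,"ay": 0,"az": 0,"gripper": 0},
  ],
)

```text
clock: 18.9
position: [517.4, 53.3, 202.8]
ee_rot: [-0.0, 1.0, 0.0, 0.0]
contact_force: [0.5, -0.9, -0.9]
gripper_width: 42.8
grasp_force: 0.0
```

Call:
send_rows(
  targets=[
    {"x": -1.13,"y": 3.41,"z": -0.86,"ax": 0,"ay": 0,"az": 0,"gripper": 0},
    {"x": -1.13,"y": 3.41,"z": -0.86,"ax": 0,"ay": 0,"az": 0,"gripper": 0},
    {"x": 0,"y": 0,"z": 0,"ax": 0,"ay": 0,"az": 0,"gripper": 0},
    {"x": 0,"y": 0,"z": 0,"ax": 0,"ay": 0,"az": 0,"gripper": 0},
    {"x": 0,"y": 0,"z": 0,"ax": 0,"ay": 0,"az": 0,"gripper": 0},
  ],
)

```text
clock: 19.32
position: [539.3, 119.8, 218.7]
ee_rot: [-0.0, 1.0, -0.0, -0.001]
contact_force: [-0.1, -0.4, -0.5]
gripper_width: 42.9
grasp_force: 0.0
```

Run:
```python
from h import *
s=arm.read_state();print(s["clock"],s["position"],s["joints"])
p,hsv,w=cloud("wrist"); z=w[...,2]
b=max(blobs(hue(hsv,"orange")&(z<120)&(z>58),30),key=np.sum)
t=b&(z>np.nanpercentile(z[b],95)-3); c=circ(w[t][:,:2]);print("post",c,np.nanpercentile(z[b],95))
near=(np.hypot(w[...,0]-c[0][0]+15,w[...,1]-c[0][1])<40)&(z>52.5)&(z<58)&~hue(hsv,"orange",80)
q=w[near][:,:2];print(len(q),cv2.minAreaRect(q.astype(np.float32)))
V=hsv[...,2]
for m in blobs((abs(z-50)<5)&(V<60),2000): print("plate",cv2.minAreaRect(w[m][:,:2].astype(np.float32)))
b=(z>74)&(z<84)&(V<200)&(np.hypot(w[...,0]-547.5,w[...,1]-198)<35);print("bar",b.sum(),cv2.minAreaRect(w[b][:,:2].astype(np.float32)) if b.any() else "")
v,u=np.where(near); 
cv2.imwrite("pics/w4.png",p[:,:,::-1])
p,hsv,w=cloud("scene"); z=w[...,2]
for c in("red","yellow","blue"):
  for b in blobs(hue(hsv,c)&(z>45)&(z<120),20):
    t=b&(z>np.nanpercentile(z[b],95)-4); print(c,np.nanpercentile(z[b],95),*circ(w[t][:,:2]))
```

```text
19.3167 [539.3072977  119.82330044 218.74990882] [ 5.11879683e-01  2.72326918e-01 -1.90108845e-01 -3.86870922e-04
 -1.11017422e+00 -2.08188275e+00]
post (array([478.6, 165. ]), 5.8, array([478.7, 164.8]), 164) 81.16353868122381
664 ((464.3194580078125, 167.3672332763672), (14.18494701385498, 44.83930587768555), 80.29573059082031)
plate ((547.3038330078125, 198.754150390625), (158.65087890625, 158.53079223632812), 4.841333389282227)
bar 689 ((546.6951904296875, 198.24346923828125), (43.81417465209961, 12.461901664733887), 4.985109329223633)
red 66.69916925744417 [ 481.6 -294.1] 17.0 [ 482.5 -293.7] 95
yellow 66.20819924757117 [ 464.9 -203.7] 16.8 [ 465.1 -203.1] 122
blue 66.82019278703697 [ 467.3 -122.9] 15.2 [ 470.  -121.7] 54
```

View pics/w4.png

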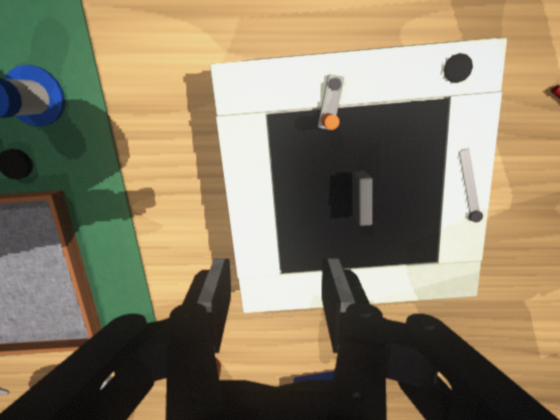

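The wrist view shows the empty plate, the tab post at (332,121) with the pivot at (334,83), and the grip bar at (365,199). The blue pot stands on its coaster at the left.

Call:
send_rows(
  targets=[
    {"x": 1.53,"y": 1.13,"z": 2.9,"ax": 0,"ay": 0,"az": 0,"gripper": 0},
    {"x": 1.53,"y": 1.13,"z": 2.9,"ax": 0,"ay": 0,"az": 0,"gripper": 0},
    {"x": 1.53,"y": 1.13,"z": 2.9,"ax": 0,"ay": 0,"az": 0,"gripper": 0},
    {"x": 1.53,"y": 1.14,"z": 2.9,"ax": 0,"ay": 0,"az": 0,"gripper": 0},
    {"x": 0,"y": 0,"z": 0,"ax": 0,"ay": 0,"az": 0,"gripper": 0},
  ],
)

```text
clock: 19.83
position: [472.7, 162.5, 98.3]
ee_rot: [0.001, 1.0, -0.003, -0.006]
contact_force: [-1.0, -0.6, -0.6]
gripper_width: 42.9
grasp_force: 0.0
```

Call:
send_rows(
  targets=[
    {"x": 0,"y": 0,"z": 0,"ax": 0,"ay": 0,"az": -6,"gripper": 0},
    {"x": 0,"y": 0,"z": 0,"ax": 0,"ay": 0,"az": -6,"gripper": 0},
    {"x": 0,"y": 0,"z": 0,"ax": 0,"ay": 0,"az": -6,"gripper": 0},
    {"x": 0,"y": 0,"z": 0,"ax": 0,"ay": 0,"az": -6,"gripper": 0},
    {"x": 0,"y": 0,"z": 0,"ax": 0,"ay": 0,"az": -6,"gripper": 0},
  ],
)

```text
clock: 20.25
position: [479.5, 164.3, 104.5]
ee_rot: [-0.261, 0.965, 0.0, 0.001]
contact_force: [-0.1, 0.4, -0.1]
gripper_width: 42.4
grasp_force: 0.0
```

Call:
send_rows(
  targets=[
    {"x": 0,"y": 0,"z": 0,"ax": 0,"ay": 0,"az": -6,"gripper": 0},
    {"x": 0,"y": 0,"z": 0,"ax": 0,"ay": 0,"az": -6,"gripper": 0},
    {"x": 0,"y": 0,"z": 0,"ax": 0,"ay": 0,"az": -3,"gripper": 0},
    {"x": 0,"y": 0,"z": 0,"ax": 0,"ay": 0,"az": 0,"gripper": 0},
    {"x": 0,"y": 0,"z": 0,"ax": 0,"ay": 0,"az": 0,"gripper": 0},
  ],
)

```text
clock: 20.67
position: [479.3, 164.6, 104.2]
ee_rot: [-0.382, 0.924, 0.0, 0.001]
contact_force: [0.6, 0.7, -0.3]
gripper_width: 42.8
grasp_force: 0.0
```

Call:
send_rows(
  targets=[
    {"x": 0,"y": 0,"z": 1.5,"ax": 0,"ay": 0,"az": 0,"gripper": 0},
    {"x": 0,"y": 0,"z": 1.2,"ax": 0,"ay": 0,"az": 0,"gripper": 0},
    {"x": 0,"y": 0,"z": 0.9,"ax": 0,"ay": 0,"az": 0,"gripper": 0},
    {"x": 0,"y": 0,"z": 0.5,"ax": 0,"ay": 0,"az": 0,"gripper": 0},
    {"x": 0,"y": 0,"z": 0,"ax": 0,"ay": 0,"az": 0,"gripper": 0},
  ],
)

```text
clock: 21.08
position: [478.3, 164.7, 61.6]
ee_rot: [-0.382, 0.924, -0.0, -0.001]
contact_force: [0.2, -0.4, -0.1]
gripper_width: 43.2
grasp_force: 0.0
```

Call:
send_rows(
  targets=[
    {"x": 0,"y": 0,"z": 0,"ax": 0,"ay": 0,"az": 0,"gripper": 0},
    {"x": 0,"y": 0,"z": 0,"ax": 0,"ay": 0,"az": 0,"gripper": 1},
    {"x": 0,"y": 0,"z": 0,"ax": 0,"ay": 0,"az": 0,"gripper": 1},
    {"x": 0,"y": 0,"z": 0,"ax": 0,"ay": 0,"az": 0,"gripper": 1},
    {"x": 0,"y": 0,"z": 0,"ax": 0,"ay": 0,"az": 0,"gripper": 1},
  ],
)

```text
clock: 21.5
position: [480.0, 165.7, 63.4]
ee_rot: [-0.383, 0.924, -0.0, 0.002]
contact_force: [1.9, -2.2, 1.0]
gripper_width: 9.6
grasp_force: 58.5
```

Call:
send_rows(
  targets=[
    {"x": 0.265,"y": -0.168,"z": 0,"ax": 0,"ay": 0,"az": 6,"gripper": 1},
    {"x": 0.265,"y": -0.168,"z": 0,"ax": 0,"ay": 0,"az": 6,"gripper": 1},
    {"x": 0.265,"y": -0.168,"z": 0,"ax": 0,"ay": 0,"az": 6,"gripper": 1},
    {"x": 0.265,"y": -0.168,"z": 0,"ax": 0,"ay": 0,"az": 6,"gripper": 1},
    {"x": 0,"y": 0,"z": 0,"ax": 0,"ay": 0,"az": 0,"gripper": 1},
  ],
)

```text
clock: 21.92
position: [475.4, 153.6, 63.4]
ee_rot: [-0.181, 0.983, 0.0, 0.002]
contact_force: [5.0, -2.9, 0.1]
gripper_width: 9.4
grasp_force: 58.6
```

Call:
send_rows(
  targets=[
    {"x": 0.265,"y": -0.168,"z": 0,"ax": 0,"ay": 0,"az": 6,"gripper": 1},
    {"x": 0.265,"y": -0.168,"z": 0,"ax": 0,"ay": 0,"az": 6,"gripper": 1},
    {"x": 0.265,"y": -0.168,"z": 0,"ax": 0,"ay": 0,"az": 6,"gripper": 1},
    {"x": 0.265,"y": -0.168,"z": 0,"ax": 0,"ay": 0,"az": 6,"gripper": 1},
    {"x": 0,"y": 0,"z": 0,"ax": 0,"ay": 0,"az": 0,"gripper": 1},
  ],
)

```text
clock: 22.33
position: [466.3, 144.6, 63.4]
ee_rot: [0.027, 1.0, 0.0, 0.001]
contact_force: [4.4, -3.7, 0.6]
gripper_width: 9.7
grasp_force: 58.7
```

Call:
send_rows(
  targets=[
    {"x": 0.265,"y": -0.168,"z": 0,"ax": 0,"ay": 0,"az": 6,"gripper": 1},
    {"x": 0.265,"y": -0.168,"z": 0,"ax": 0,"ay": 0,"az": 6,"gripper": 1},
    {"x": 0.265,"y": -0.168,"z": 0,"ax": 0,"ay": 0,"az": 6,"gripper": 1},
    {"x": 0.265,"y": -0.168,"z": 0,"ax": 0,"ay": 0,"az": 6,"gripper": 1},
    {"x": 0,"y": 0,"z": 0,"ax": 0,"ay": 0,"az": 0,"gripper": 1},
  ],
)

```text
clock: 22.75
position: [454.2, 140.3, 63.4]
ee_rot: [0.234, 0.972, 0.0, 0.001]
contact_force: [4.6, -4.3, 1.9]
gripper_width: 9.4
grasp_force: 58.8
```

Call:
send_rows(
  targets=[
    {"x": 0.265,"y": -0.168,"z": 0,"ax": 0,"ay": 0,"az": 6,"gripper": 1},
    {"x": 0,"y": 0,"z": 0,"ax": 0,"ay": 0,"az": 0,"gripper": 1},
    {"x": 0,"y": 0,"z": 0,"ax": 0,"ay": 0,"az": 0,"gripper": 1},
  ],
)

```text
clock: 23.0
position: [451.8, 140.1, 63.4]
ee_rot: [0.283, 0.959, 0.0, 0.001]
contact_force: [5.6, -4.7, 1.7]
gripper_width: 9.6
grasp_force: 58.9
```

Call:
send_rows(
  targets=[
    {"x": 0.13,"y": -0.085,"z": 0,"ax": 0,"ay": 0,"az": 3,"gripper": 1},
    {"x": 0,"y": 0,"z": 0,"ax": 0,"ay": 0,"az": 0,"gripper": 1},
    {"x": 0,"y": 0,"z": 0,"ax": 0,"ay": 0,"az": 0,"gripper": 1},
  ],
)

```text
clock: 23.25
position: [451.5, 140.2, 63.5]
ee_rot: [0.307, 0.952, 0.001, 0.002]
contact_force: [9.7, -8.2, -1.6]
gripper_width: 9.5
grasp_force: 58.7
```

Call:
send_rows(
  targets=[
    {"x": 0,"y": 0,"z": 0,"ax": 0,"ay": 0,"az": 0,"gripper": 0},
    {"x": 0,"y": 0,"z": 0,"ax": 0,"ay": 0,"az": 0,"gripper": 0},
    {"x": 0,"y": 0,"z": 0,"ax": 0,"ay": 0,"az": 0,"gripper": 0},
    {"x": 0,"y": 0,"z": -2,"ax": 0,"ay": 0,"az": 0,"gripper": 0},
    {"x": 0,"y": 0,"z": -4,"ax": 0,"ay": 0,"az": 0,"gripper": 0},
  ],
)

```text
clock: 23.67
position: [445.4, 138.6, 119.1]
ee_rot: [0.309, 0.951, -0.005, -0.004]
contact_force: [0.7, 0.1, -0.8]
gripper_width: 42.7
grasp_force: 0.0
```

Call:
send_rows(
  targets=[
    {"x": 0,"y": 0,"z": -4,"ax": 0,"ay": 0,"az": -6,"gripper": 0},
    {"x": 0,"y": 0,"z": 0,"ax": 0,"ay": 0,"az": -6,"gripper": 0},
    {"x": 0,"y": 0,"z": 0,"ax": 0,"ay": 0,"az": -6,"gripper": 0},
    {"x": 0,"y": 0,"z": 0,"ax": 0,"ay": 0,"az": -6,"gripper": 0},
    {"x": 0,"y": 0,"z": 0,"ax": 0,"ay": 0,"az": -6,"gripper": 0},
  ],
)

```text
clock: 24.08
position: [448.3, 140.5, 162.7]
ee_rot: [0.049, 0.999, 0.0, -0.0]
contact_force: [-0.5, 0.3, -0.4]
gripper_width: 42.4
grasp_force: 0.0
```

Call:
send_rows(
  targets=[
    {"x": 0,"y": 0,"z": 0,"ax": 0,"ay": 0,"az": -6,"gripper": 0},
    {"x": 0,"y": 0,"z": 0,"ax": 0,"ay": 0,"az": -4.9,"gripper": 0},
    {"x": -3.43,"y": 1.64,"z": 0,"ax": 0,"ay": 0,"az": 0,"gripper": 0},
    {"x": -3.43,"y": 1.64,"z": 0,"ax": 0,"ay": 0,"az": 0,"gripper": 0},
    {"x": -3.43,"y": 1.64,"z": 0,"ax": 0,"ay": 0,"az": 0,"gripper": 0},
  ],
)

```text
clock: 24.5
position: [547.6, 198.9, 162.8]
ee_rot: [-0.043, 0.999, 0.0, -0.0]
contact_force: [0.1, 1.0, 1.3]
gripper_width: 42.3
grasp_force: 0.0
```

Call:
send_rows(
  targets=[
    {"x": 0,"y": 0,"z": -4,"ax": 0,"ay": 0,"az": 0,"gripper": 0},
    {"x": 0,"y": 0,"z": 0,"ax": 0,"ay": 0,"az": 0,"gripper": 0},
    {"x": 0,"y": 0,"z": 0,"ax": 0,"ay": 0,"az": 0,"gripper": 0},
  ],
)

```text
clock: 24.75
position: [548.2, 199.3, 202.7]
ee_rot: [-0.043, 0.999, 0.0, 0.001]
contact_force: [-0.7, -0.1, -0.4]
gripper_width: 42.6
grasp_force: 0.0
```

Run:
```python
from h import *
from scipy.spatial.transform import Rotation as R
s=arm.read_state();print(s["clock"],s["position"],s["ee_rot"],R.from_quat(s["ee_rot"]).as_matrix()[:,1])
for n in("wrist","side"):
    p,hsv,w=cloud(n); z=w[...,2]; V=hsv[...,2]
    for b in blobs(hue(hsv,"orange")&(z<95)&(z>58)&(w[...,0]<520)&(w[...,0]>400)&(w[...,1]>50),15):
        t=b&(z>np.nanpercentile(z[b],95)-3); print(n,"post",circ(w[t][:,:2]))
    cv2.imwrite(f"pics/t_{n}.png",p[:,:,::-1])
    near=(np.hypot(w[...,0]-449,w[...,1]-155)<40)&(z>52.5)&(z<58)&~hue(hsv,"orange",80)
    if near.sum()>20: print("tab",near.sum(),cv2.minAreaRect(w[near][:,:2].astype(np.float32)))
    b=(z>74)&(z<84)&(V<200)&(np.hypot(w[...,0]-547.5,w[...,1]-198)<28)
    if b.sum()>20: print("bar",b.sum(),cv2.minAreaRect(w[b][:,:2].astype(np.float32)))
```

```text
24.75 [548.20385116 199.27896558 202.72988044] [-4.34228270e-02  9.99056595e-01  3.44326921e-04  5.09733621e-04] [-8.67640743e-02  9.96228679e-01  6.43736013e-04]
wrist post (array([450.7, 140.3]), 5.8, array([450.9, 140.5]), 210)
tab 805 ((449.88604736328125, 154.818359375), (13.894763946533203, 44.58909225463867), 3.241426467895508)
bar 770 ((546.7362670898438, 198.25430297851562), (43.675743103027344, 11.75562572479248), 4.891792297363281)
side post (array([450.4, 140.5]), 5.5, array([450.1, 141. ]), 22)
tab 138 ((455.8870544433594, 153.53582763671875), (60.80517578125, 75.39183807373047), 2.3924753665924072)
bar 138 ((546.435546875, 199.20896911621094), (45.46434783935547, 13.197038650512695), 5.728229999542236)
```

View pics/t_wrist.png

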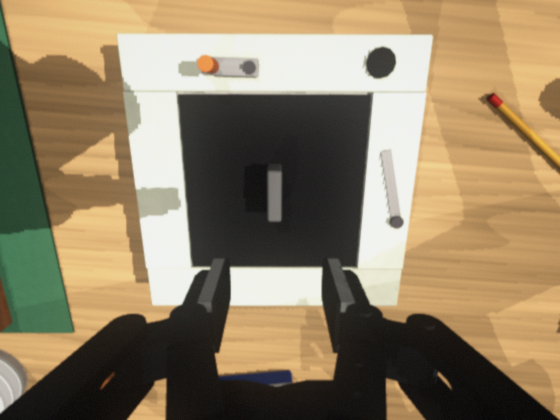

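The tab now lies along the plate edge at about 1.6 rad, with its post at (206,64) in the view. The gripper is over the bar, so next it descends and grips.

Call:
send_rows(
  targets=[
    {"x": 0,"y": 0,"z": 3,"ax": 0,"ay": 0,"az": 0,"gripper": 0},
    {"x": 0,"y": 0,"z": 4,"ax": 0,"ay": 0,"az": 0,"gripper": 0},
    {"x": 0,"y": 0,"z": 3,"ax": 0,"ay": 0,"az": 0,"gripper": 0},
    {"x": 0,"y": 0,"z": 2,"ax": 0,"ay": 0,"az": 0,"gripper": 0},
    {"x": 0,"y": 0,"z": 1,"ax": 0,"ay": 0,"az": 0,"gripper": 0},
  ],
)

```text
clock: 25.27
position: [544.3, 196.6, 69.6]
ee_rot: [-0.043, 0.999, -0.001, -0.003]
contact_force: [-0.9, -0.3, -1.0]
gripper_width: 42.6
grasp_force: 0.0
```

Call:
send_rows(
  targets=[
    {"x": 0,"y": 0,"z": 0.7,"ax": 0,"ay": 0,"az": 0,"gripper": 0},
    {"x": 0,"y": 0,"z": 0.4,"ax": 0,"ay": 0,"az": 0,"gripper": 0},
    {"x": 0,"y": 0,"z": 0.4,"ax": 0,"ay": 0,"az": 0,"gripper": 0},
    {"x": 0,"y": 0,"z": 0.3,"ax": 0,"ay": 0,"az": 0,"gripper": 0},
    {"x": 0,"y": 0,"z": 0,"ax": 0,"ay": 0,"az": 0,"gripper": 0},
  ],
)

```text
clock: 25.68
position: [547.4, 198.3, 54.9]
ee_rot: [-0.043, 0.999, 0.0, 0.0]
contact_force: [0.9, 0.7, 0.1]
gripper_width: 42.7
grasp_force: 0.0
```

Call:
send_rows(
  targets=[
    {"x": 0,"y": 0,"z": 0,"ax": 0,"ay": 0,"az": 0,"gripper": 1},
    {"x": 0,"y": 0,"z": 0,"ax": 0,"ay": 0,"az": 0,"gripper": 1},
    {"x": 0,"y": 0,"z": 0,"ax": 0,"ay": 0,"az": 0,"gripper": 1},
    {"x": 0,"y": 0,"z": 0,"ax": 0,"ay": 0,"az": 0,"gripper": 1},
    {"x": 0,"y": 0,"z": 0,"ax": 0,"ay": 0,"az": 0,"gripper": 1},
  ],
)

```text
clock: 26.1
position: [547.6, 198.4, 55.3]
ee_rot: [-0.043, 0.999, 0.0, 0.001]
contact_force: [-1.5, -0.0, 4.0]
gripper_width: 10.9
grasp_force: 62.2
```

Call:
send_rows(
  targets=[
    {"x": 0,"y": 0,"z": -0.4,"ax": 0,"ay": 0,"az": 0,"gripper": 1},
    {"x": 0,"y": 0,"z": -0.4,"ax": 0,"ay": 0,"az": 0,"gripper": 1},
    {"x": 0,"y": 0,"z": -0.6,"ax": 0,"ay": 0,"az": 0,"gripper": 1},
    {"x": 0,"y": 0,"z": -0.6,"ax": 0,"ay": 0,"az": 0,"gripper": 1},
    {"x": 0,"y": 0,"z": 0,"ax": 0,"ay": 0,"az": 0,"gripper": 1},
  ],
)

```text
clock: 26.52
position: [548.0, 198.6, 76.0]
ee_rot: [-0.043, 0.999, 0.001, 0.001]
contact_force: [0.1, 0.5, -2.0]
gripper_width: 10.8
grasp_force: 61.4
```

Call:
send_rows(
  targets=[
    {"x": 0,"y": 0,"z": -2,"ax": 0,"ay": 0,"az": 0,"gripper": 1},
    {"x": 0,"y": 0,"z": -3,"ax": 0,"ay": 0,"az": 0,"gripper": 1},
    {"x": 0,"y": 0,"z": -3,"ax": 0,"ay": 0,"az": 0,"gripper": 1},
    {"x": 0,"y": 0,"z": -2,"ax": 0,"ay": 0,"az": 0,"gripper": 1},
    {"x": 0,"y": 0,"z": 0,"ax": 0,"ay": 0,"az": 0,"gripper": 1},
  ],
)

```text
clock: 26.93
position: [549.9, 199.5, 180.0]
ee_rot: [-0.043, 0.999, 0.002, 0.005]
contact_force: [1.1, -0.0, -1.7]
gripper_width: 10.6
grasp_force: 61.4
```

Run:
```python
from h import *
s=arm.read_state();print(s["clock"],s["position"],s["gripper_width"])
p,hsv,w=cloud("side");cv2.imwrite("pics/s3.png",p[100:380,60:460,::-1]); z=w[...,2];V=hsv[...,2]
m=(V<60)&(z>80)&(np.hypot(w[...,0]-547,w[...,1]-198)<130)
for b in blobs(m,300): print(np.nanpercentile(z[b],[5,50,95]),np.linalg.lstsq(np.c_[w[b][:,:2]-[547,198],np.ones(b.sum())],z[b],rcond=None)[0])
```

```text
26.9333 [549.89304446 199.50884211 180.03570908] 10.632084372637689
[173.46883944 176.49603442 354.63653492] [-3.43424255e-01  9.26632659e-02  2.20962474e+02]
```

View pics/s3.png

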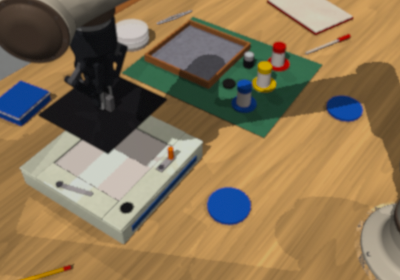

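The plate hangs level below the gripper over the bare white window, and the three pots stand on their coasters. Next I carry it to the tray.

Call:
send_rows(
  targets=[
    {"x": -0.4,"y": -1.86,"z": 0,"ax": 0,"ay": 0,"az": 0,"gripper": 1},
    {"x": -0.73,"y": -3.72,"z": 0,"ax": 0,"ay": 0,"az": 0,"gripper": 1},
    {"x": -0.73,"y": -3.72,"z": 0,"ax": 0,"ay": 0,"az": 0,"gripper": 1},
    {"x": -0.73,"y": -3.72,"z": 0,"ax": 0,"ay": 0,"az": 0,"gripper": 1},
    {"x": -0.73,"y": -3.72,"z": 0,"ax": 0,"ay": 0,"az": 0,"gripper": 1},
  ],
)

```text
clock: 27.4
position: [593.6, 32.7, 172.3]
ee_rot: [-0.043, 0.999, -0.0, -0.002]
contact_force: [1.0, 0.9, -2.2]
gripper_width: 10.5
grasp_force: 61.3
```

Call:
send_rows(
  targets=[
    {"x": -0.73,"y": -3.72,"z": 0,"ax": 0,"ay": 0,"az": 0,"gripper": 1},
    {"x": -0.73,"y": -3.72,"z": 0,"ax": 0,"ay": 0,"az": 0,"gripper": 1},
    {"x": -0.73,"y": -3.72,"z": 0,"ax": 0,"ay": 0,"az": 0,"gripper": 1},
    {"x": -0.73,"y": -3.72,"z": 0,"ax": 0,"ay": 0,"az": 0,"gripper": 1},
    {"x": -0.73,"y": -3.72,"z": 0,"ax": 0,"ay": 0,"az": 0,"gripper": 1},
  ],
)

```text
clock: 27.82
position: [646.0, -149.6, 171.9]
ee_rot: [-0.043, 0.999, 0.001, -0.002]
contact_force: [0.6, 0.5, -2.6]
gripper_width: 11.0
grasp_force: 61.3
```

Call:
send_rows(
  targets=[
    {"x": -0.73,"y": -3.72,"z": 0,"ax": 0,"ay": 0,"az": 0,"gripper": 1},
    {"x": -0.33,"y": -1.87,"z": 0,"ax": 0,"ay": 0,"az": 0,"gripper": 1},
    {"x": 0,"y": 0,"z": 2,"ax": 0,"ay": 0,"az": 0,"gripper": 1},
    {"x": 0,"y": 0,"z": 3,"ax": 0,"ay": 0,"az": 0,"gripper": 1},
    {"x": 0,"y": 0,"z": 3,"ax": 0,"ay": 0,"az": 0.7,"gripper": 1},
  ],
)

```text
clock: 28.23
position: [661.5, -203.4, 91.9]
ee_rot: [-0.036, 0.999, 0.0, -0.001]
contact_force: [0.5, -0.1, -2.7]
gripper_width: 11.3
grasp_force: 61.3
```

Call:
send_rows(
  targets=[
    {"x": 0,"y": 0,"z": 2,"ax": 0,"ay": 0,"az": 0,"gripper": 1},
    {"x": 0,"y": 0,"z": 1,"ax": 0,"ay": 0,"az": 0,"gripper": 1},
    {"x": 0,"y": 0,"z": 0.5,"ax": 0,"ay": 0,"az": 0,"gripper": 1},
    {"x": 0,"y": 0,"z": 0,"ax": 0,"ay": 0,"az": 0,"gripper": 1},
    {"x": 0,"y": 0,"z": 0,"ax": 0,"ay": 0,"az": 0,"gripper": 1},
  ],
)

```text
clock: 28.65
position: [663.0, -202.8, 60.2]
ee_rot: [-0.037, 0.999, -0.0, 0.001]
contact_force: [-0.0, 0.1, -2.0]
gripper_width: 10.7
grasp_force: 61.2
```

Run:
```python
from h import *
s=arm.read_state();print(s["clock"],s["position"],s["ee_rot"],s["gripper_width"])
p,hsv,w=cloud("scene");cv2.imwrite("pics/s4.png",p[100:340,60:380,::-1]); z=w[...,2];V=hsv[...,2]
m=(V<50)&(z>40)&(z<70)&(np.hypot(w[...,0]-662,w[...,1]+203)<125)
for b in blobs(m,300): print(np.nanpercentile(z[b],[5,50,95]),cv2.minAreaRect(w[b][:,:2].astype(np.float32)))
m=(abs(z-23)<5)&(hsv[...,1]>60)
for b in blobs(m,100): print("tray",b.sum(),cv2.minAreaRect(w[b][:,:2].astype(np.float32)))
```

```text
28.65 [ 663.01682235 -202.81985728   60.21205862] [-3.70673397e-02  9.99312535e-01 -2.63612564e-04  6.33384851e-04] 10.719438720654866
[52.62620206 54.61115741 56.71877072] ((664.49462890625, -201.99342346191406), (159.22496032714844, 162.73158264160156), 4.249597549438477)
tray 160 ((-724.16796875, -286.48150634765625), (15.402738571166992, 180.71893310546875), 1.010057806968689)
tray 663 ((662.8515625, -202.09390258789062), (196.83045959472656, 198.46495056152344), 4.27747106552124)
```

View pics/s4.png

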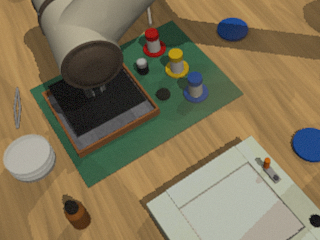

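The plate hovers centred over the tray at the same angle. I lower it.

Call:
send_rows(
  targets=[
    {"x": 0,"y": 0,"z": 1.2,"ax": 0,"ay": 0,"az": 0,"gripper": 1},
    {"x": 0,"y": 0,"z": 1.2,"ax": 0,"ay": 0,"az": 0,"gripper": 1},
    {"x": 0,"y": 0,"z": 0.8,"ax": 0,"ay": 0,"az": 0,"gripper": 1},
    {"x": 0,"y": 0,"z": 0.4,"ax": 0,"ay": 0,"az": 0,"gripper": 1},
    {"x": 0,"y": 0,"z": 0.2,"ax": 0,"ay": 0,"az": 0,"gripper": 1},
  ],
)

```text
clock: 29.12
position: [661.4, -202.7, 19.8]
ee_rot: [-0.037, 0.999, 0.0, -0.001]
contact_force: [-0.2, -0.4, -1.7]
gripper_width: 11.0
grasp_force: 61.3
```

Call:
send_rows(
  targets=[
    {"x": 0,"y": 0,"z": 0.1,"ax": 0,"ay": 0,"az": 0,"gripper": 1},
    {"x": 0,"y": 0,"z": 0.1,"ax": 0,"ay": 0,"az": 0,"gripper": 1},
    {"x": 0,"y": 0,"z": 0.1,"ax": 0,"ay": 0,"az": 0,"gripper": 1},
    {"x": 0,"y": 0,"z": 0,"ax": 0,"ay": 0,"az": 0,"gripper": 1},
    {"x": 0,"y": 0,"z": 0,"ax": 0,"ay": 0,"az": 0,"gripper": 1},
  ],
)

```text
clock: 29.53
position: [662.7, -202.8, 19.4]
ee_rot: [-0.037, 0.999, -0.0, 0.001]
contact_force: [-0.4, 0.7, 0.1]
gripper_width: 11.1
grasp_force: 61.6
```

Call:
send_rows(
  targets=[
    {"x": 0,"y": 0,"z": 0.1,"ax": 0,"ay": 0,"az": 0,"gripper": 1},
    {"x": 0,"y": 0,"z": 0,"ax": 0,"ay": 0,"az": 0,"gripper": 0},
    {"x": 0,"y": 0,"z": 0,"ax": 0,"ay": 0,"az": 0,"gripper": 0},
    {"x": 0,"y": 0,"z": 0,"ax": 0,"ay": 0,"az": 0,"gripper": 0},
    {"x": 0,"y": 0,"z": 0,"ax": 0,"ay": 0,"az": 0,"gripper": 0},
  ],
)

```text
clock: 29.95
position: [662.5, -202.8, 17.5]
ee_rot: [-0.037, 0.999, -0.0, 0.0]
contact_force: [-0.8, 0.2, -0.7]
gripper_width: 42.8
grasp_force: 0.0
```

Call:
send_rows(
  targets=[
    {"x": 0,"y": 0,"z": -1,"ax": 0,"ay": 0,"az": 0,"gripper": 0},
    {"x": 0,"y": 0,"z": -3,"ax": 0,"ay": 0,"az": 0,"gripper": 0},
    {"x": 0,"y": 0,"z": -3,"ax": 0,"ay": 0,"az": 0,"gripper": 0},
    {"x": 0,"y": 0,"z": -3,"ax": 0,"ay": 0,"az": 4.2,"gripper": -0.4},
    {"x": 0,"y": 0,"z": -4,"ax": 0,"ay": 0,"az": 0,"gripper": -0.4},
  ],
)

```text
clock: 30.37
position: [661.0, -202.5, 157.4]
ee_rot: [0.001, 1.0, 0.0, -0.002]
contact_force: [0.5, 0.0, 0.1]
gripper_width: 59.7
grasp_force: 0.0
```

Call:
send_rows(
  targets=[
    {"x": 3.63,"y": -1.85,"z": 0,"ax": 0,"ay": 0,"az": 0,"gripper": -0.4},
    {"x": 3.63,"y": -1.85,"z": 0,"ax": 0,"ay": 0,"az": 0,"gripper": -0.4},
    {"x": 3.63,"y": -1.85,"z": 0,"ax": 0,"ay": 0,"az": 0,"gripper": -0.4},
    {"x": 3.63,"y": -1.85,"z": 0,"ax": 0,"ay": 0,"az": 0,"gripper": -0.4},
    {"x": 3.62,"y": -1.86,"z": 0,"ax": 0,"ay": 0,"az": 0,"gripper": -0.4},
  ],
)

```text
clock: 30.78
position: [479.3, -296.0, 158.5]
ee_rot: [-0.001, 1.0, -0.0, 0.001]
contact_force: [0.6, -1.0, -0.3]
gripper_width: 60.1
grasp_force: 0.0
```

Call:
send_rows(
  targets=[
    {"x": 0,"y": 0,"z": 0,"ax": 0,"ay": 0,"az": 0,"gripper": -0.4},
    {"x": 0,"y": 0,"z": 0,"ax": 0,"ay": 0,"az": 0,"gripper": -0.4},
    {"x": 0,"y": 0,"z": 0,"ax": 0,"ay": 0,"az": 0,"gripper": -0.4},
    {"x": 0,"y": 0,"z": 0,"ax": 0,"ay": 0,"az": 0,"gripper": -0.4},
    {"x": 0,"y": 0,"z": 0,"ax": 0,"ay": 0,"az": 0,"gripper": -0.4},
  ],
)

```text
clock: 31.2
position: [482.1, -295.0, 157.5]
ee_rot: [-0.001, 1.0, -0.0, 0.0]
contact_force: [-0.3, 0.4, -0.1]
gripper_width: 59.3
grasp_force: 0.0
```

Run:
```python
from h import *
s=arm.read_state();print(s["clock"],s["position"],s["ee_rot"],s["gripper_width"])
p,hsv,w=cloud("scene"); z=w[...,2];V=hsv[...,2]
m=(V<50)&(z>5)&(z<22)&(np.hypot(w[...,0]-662,w[...,1]+203)<125)
for b in blobs(m,300): print(np.nanpercentile(z[b],[5,50,95]),cv2.minAreaRect(w[b][:,:2].astype(np.float32)))
for c in("red","yellow","blue"):
  for b in blobs(hue(hsv,c)&(z>45)&(z<120),20):
    t=b&(z>np.nanpercentile(z[b],95)-4); print(c,np.nanpercentile(z[b],95),*circ(w[t][:,:2]))
```

```text
31.2 [ 482.10729201 -294.99024211  157.54026001] [-8.43262290e-04  9.99999614e-01 -9.14765945e-05  2.28688666e-04] 59.283258819922224
[11.55690608 13.75285267 15.9606341 ] ((664.166748046875, -203.201904296875), (158.91183471679688, 166.2912139892578), 4.4284586906433105)
red 66.70209121317066 [ 483.  -294.6] 17.1 [ 483.3 -293.8] 102
yellow 66.19795727523908 [ 465.7 -204.2] 17.7 [ 465.5 -203.3] 120
blue 67.02355945211535 [ 462.3 -118.9] 16.4 [ 462.4 -118.8] 119
```

Call:
send_rows(
  targets=[
    {"x": 0.11,"y": -0.06,"z": 2,"ax": 0,"ay": 0,"az": 0,"gripper": -0.4},
    {"x": 0,"y": 0,"z": 4,"ax": 0,"ay": 0,"az": 0,"gripper": -0.4},
    {"x": 0,"y": 0,"z": 4,"ax": 0,"ay": 0,"az": 0,"gripper": -0.4},
    {"x": 0,"y": 0,"z": 2.5,"ax": 0,"ay": 0,"az": 0,"gripper": -0.4},
    {"x": 0,"y": 0,"z": 1.25,"ax": 0,"ay": 0,"az": 0,"gripper": -0.4},
  ],
)

```text
clock: 31.67
position: [478.0, -294.6, 15.7]
ee_rot: [-0.0, 1.0, 0.001, -0.003]
contact_force: [-0.6, -0.8, -0.3]
gripper_width: 60.1
grasp_force: 0.0
```

Call:
send_rows(
  targets=[
    {"x": 0,"y": 0,"z": 0,"ax": 0,"ay": 0,"az": 0,"gripper": -0.4},
    {"x": 0,"y": 0,"z": 0,"ax": 0,"ay": 0,"az": 0,"gripper": 1},
    {"x": 0,"y": 0,"z": 0,"ax": 0,"ay": 0,"az": 0,"gripper": 1},
    {"x": 0,"y": 0,"z": 0,"ax": 0,"ay": 0,"az": 0,"gripper": 1},
    {"x": 0,"y": 0,"z": 0,"ax": 0,"ay": 0,"az": 0,"gripper": 1},
  ],
)

```text
clock: 32.08
position: [480.9, -296.2, 21.4]
ee_rot: [-0.0, 1.0, -0.0, 0.001]
contact_force: [0.7, 0.1, 0.5]
gripper_width: 31.9
grasp_force: 59.4
```

Call:
send_rows(
  targets=[
    {"x": 0,"y": 0,"z": -3,"ax": 0,"ay": 0,"az": 0,"gripper": 1},
    {"x": 0,"y": 0,"z": -4,"ax": 0,"ay": 0,"az": 0,"gripper": 1},
    {"x": 0,"y": 0,"z": -4,"ax": 0,"ay": 0,"az": 0,"gripper": 1},
    {"x": 0,"y": 0,"z": -3,"ax": 0,"ay": 0,"az": 0,"gripper": 1},
    {"x": -0.93,"y": 3.79,"z": 0,"ax": 0,"ay": 0,"az": 0,"gripper": 1},
  ],
)

```text
clock: 32.5
position: [492.7, -263.1, 168.6]
ee_rot: [0.002, 1.0, -0.003, 0.008]
contact_force: [2.0, -0.3, -0.3]
gripper_width: 32.2
grasp_force: 59.8
```

Call:
send_rows(
  targets=[
    {"x": -0.93,"y": 3.79,"z": 0,"ax": 0,"ay": 0,"az": 0,"gripper": 1},
    {"x": -0.93,"y": 3.79,"z": 0,"ax": 0,"ay": 0,"az": 0,"gripper": 1},
    {"x": -0.93,"y": 3.79,"z": 0,"ax": 0,"ay": 0,"az": 0,"gripper": 1},
    {"x": -0.93,"y": 3.79,"z": 0,"ax": 0,"ay": 0,"az": 0,"gripper": 1},
    {"x": -0.93,"y": 3.79,"z": 0,"ax": 0,"ay": 0,"az": 0,"gripper": 1},
  ],
)

```text
clock: 32.92
position: [535.6, -66.8, 161.1]
ee_rot: [-0.0, 1.0, 0.0, 0.001]
contact_force: [1.5, -1.3, -1.3]
gripper_width: 32.1
grasp_force: 59.8
```

Call:
send_rows(
  targets=[
    {"x": -0.93,"y": 3.79,"z": 0,"ax": 0,"ay": 0,"az": 0,"gripper": 1},
    {"x": -0.93,"y": 3.79,"z": 0,"ax": 0,"ay": 0,"az": 0,"gripper": 1},
    {"x": -0.93,"y": 3.79,"z": 0,"ax": 0,"ay": 0,"az": 0,"gripper": 1},
    {"x": -0.93,"y": 3.79,"z": 0,"ax": 0,"ay": 0,"az": 0,"gripper": 1},
    {"x": -0.93,"y": 3.79,"z": 0,"ax": 0,"ay": 0,"az": 0,"gripper": 1},
  ],
)

```text
clock: 33.33
position: [582.0, 122.9, 161.0]
ee_rot: [-0.0, 1.0, 0.0, 0.001]
contact_force: [1.0, 0.6, -0.3]
gripper_width: 32.1
grasp_force: 59.8
```

Call:
send_rows(
  targets=[
    {"x": -0.93,"y": 3.79,"z": 0,"ax": 0,"ay": 0,"az": 0,"gripper": 1},
    {"x": 0,"y": 0,"z": 0,"ax": 0,"ay": 0,"az": 0,"gripper": 1},
    {"x": 0,"y": 0,"z": 0,"ax": 0,"ay": 0,"az": 0,"gripper": 1},
    {"x": 0,"y": 0,"z": 0,"ax": 0,"ay": 0,"az": 0,"gripper": 1},
    {"x": 0,"y": 0,"z": 0,"ax": 0,"ay": 0,"az": 0,"gripper": 1},
  ],
)

```text
clock: 33.75
position: [590.8, 157.8, 160.3]
ee_rot: [0.0, 1.0, 0.0, -0.0]
contact_force: [0.3, -0.8, -0.5]
gripper_width: 32.1
grasp_force: 59.9
```

Call:
send_rows(
  targets=[
    {"x": 0,"y": 0,"z": 2,"ax": 0,"ay": 0,"az": 0,"gripper": 1},
    {"x": 0,"y": 0,"z": 3,"ax": 0,"ay": 0,"az": 0,"gripper": 1},
    {"x": 0,"y": 0,"z": 2.5,"ax": 0,"ay": 0,"az": 0,"gripper": 1},
    {"x": 0,"y": 0,"z": 1.5,"ax": 0,"ay": 0,"az": 0,"gripper": 1},
    {"x": 0,"y": 0,"z": 0.8,"ax": 0,"ay": 0,"az": 0,"gripper": 1},
  ],
)

```text
clock: 34.17
position: [589.8, 156.6, 59.9]
ee_rot: [0.001, 1.0, -0.001, -0.002]
contact_force: [0.1, 0.2, -2.0]
gripper_width: 31.7
grasp_force: 59.9
```

Call:
send_rows(
  targets=[
    {"x": 0,"y": 0,"z": 0.3,"ax": 0,"ay": 0,"az": 0,"gripper": 1},
    {"x": 0,"y": 0,"z": 0.1,"ax": 0,"ay": 0,"az": 0,"gripper": 1},
    {"x": 0,"y": 0,"z": 0,"ax": 0,"ay": 0,"az": 0,"gripper": 1},
    {"x": 0,"y": 0,"z": 0,"ax": 0,"ay": 0,"az": 0,"gripper": 1},
    {"x": 0,"y": 0,"z": 0,"ax": 0,"ay": 0,"az": 0,"gripper": 1},
  ],
)

```text
clock: 34.58
position: [592.0, 159.1, 59.3]
ee_rot: [-0.0, 1.0, 0.001, 0.001]
contact_force: [0.0, -0.1, -0.7]
gripper_width: 32.2
grasp_force: 59.9
```

Call:
send_rows(
  targets=[
    {"x": 0,"y": 0,"z": 0.1,"ax": 0,"ay": 0,"az": 0,"gripper": 1},
    {"x": 0,"y": 0,"z": 0.1,"ax": 0,"ay": 0,"az": 0,"gripper": 1},
    {"x": 0,"y": 0,"z": 0.1,"ax": 0,"ay": 0,"az": 0,"gripper": 1},
    {"x": 0,"y": 0,"z": 0,"ax": 0,"ay": 0,"az": 0,"gripper": 1},
    {"x": 0,"y": 0,"z": 0,"ax": 0,"ay": 0,"az": 0,"gripper": 1},
  ],
)

```text
clock: 35.0
position: [591.7, 159.1, 56.4]
ee_rot: [-0.001, 1.0, 0.0, 0.001]
contact_force: [-2.4, 0.9, 5.2]
gripper_width: 32.3
grasp_force: 60.1
```

Call:
send_rows(
  targets=[
    {"x": 0,"y": 0,"z": 0.1,"ax": 0,"ay": 0,"az": 0,"gripper": 1},
    {"x": 0,"y": 0,"z": 0,"ax": 0,"ay": 0,"az": 0,"gripper": 1},
    {"x": 0,"y": 0,"z": 0,"ax": 0,"ay": 0,"az": 0,"gripper": 1},
  ],
)

```text
clock: 35.25
position: [591.9, 159.1, 56.4]
ee_rot: [-0.001, 1.0, 0.0, 0.001]
contact_force: [-4.0, 0.1, 8.7]
gripper_width: 32.0
grasp_force: 60.2
```

Call:
send_rows(
  targets=[
    {"x": 0,"y": 0,"z": -0.1,"ax": 0,"ay": 0,"az": 0,"gripper": 1},
    {"x": 0,"y": 0,"z": 0,"ax": 0,"ay": 0,"az": 0,"gripper": -0.4},
    {"x": 0,"y": 0,"z": 0,"ax": 0,"ay": 0,"az": 0,"gripper": -0.4},
    {"x": 0,"y": 0,"z": 0,"ax": 0,"ay": 0,"az": 0,"gripper": -0.4},
    {"x": 0,"y": 0,"z": 0,"ax": 0,"ay": 0,"az": 0,"gripper": -0.4},
  ],
)

```text
clock: 35.67
position: [591.2, 158.8, 54.7]
ee_rot: [-0.0, 1.0, -0.0, -0.0]
contact_force: [0.3, -0.2, -0.2]
gripper_width: 59.6
grasp_force: 0.0
```

Call:
send_rows(
  targets=[
    {"x": 0,"y": 0,"z": -2,"ax": 0,"ay": 0,"az": 0,"gripper": -0.4},
    {"x": 0,"y": 0,"z": -3,"ax": 0,"ay": 0,"az": 0,"gripper": -0.4},
    {"x": 0,"y": 0,"z": -3,"ax": 0,"ay": 0,"az": 0,"gripper": -0.4},
    {"x": 0,"y": 0,"z": -2.5,"ax": 0,"ay": 0,"az": 0,"gripper": -0.4},
    {"x": 0,"y": 0,"z": 0,"ax": 0,"ay": 0,"az": 0,"gripper": -0.4},
  ],
)

```text
clock: 36.08
position: [594.6, 160.0, 166.2]
ee_rot: [-0.001, 1.0, 0.002, 0.005]
contact_force: [-0.1, 1.3, 1.2]
gripper_width: 59.9
grasp_force: 0.0
```

Call:
send_rows(
  targets=[
    {"x": 1.29,"y": -3.65,"z": 0,"ax": 0,"ay": 0,"az": 0,"gripper": -0.4},
    {"x": 1.29,"y": -3.65,"z": 0,"ax": 0,"ay": 0,"az": 0,"gripper": -0.4},
    {"x": 1.29,"y": -3.65,"z": 0,"ax": 0,"ay": 0,"az": 0,"gripper": -0.4},
    {"x": 1.29,"y": -3.65,"z": 0,"ax": 0,"ay": 0,"az": 0,"gripper": -0.4},
    {"x": 1.29,"y": -3.65,"z": 0,"ax": 0,"ay": 0,"az": 0,"gripper": -0.4},
  ],
)

```text
clock: 36.5
position: [525.7, -25.1, 159.5]
ee_rot: [-0.0, 1.0, -0.0, -0.0]
contact_force: [-0.3, -0.1, 0.6]
gripper_width: 59.9
grasp_force: 0.0
```

Call:
send_rows(
  targets=[
    {"x": 1.29,"y": -3.65,"z": 0,"ax": 0,"ay": 0,"az": 0,"gripper": -0.4},
    {"x": 1.29,"y": -3.65,"z": 0,"ax": 0,"ay": 0,"az": 0,"gripper": -0.4},
    {"x": 1.29,"y": -3.65,"z": 0,"ax": 0,"ay": 0,"az": 0,"gripper": -0.4},
    {"x": 1.29,"y": -3.65,"z": 0,"ax": 0,"ay": 0,"az": 0,"gripper": -0.4},
    {"x": 1.29,"y": -3.65,"z": 0,"ax": 0,"ay": 0,"az": 0,"gripper": -0.4},
  ],
)

```text
clock: 36.92
position: [461.3, -207.7, 159.7]
ee_rot: [-0.0, 1.0, 0.0, -0.0]
contact_force: [0.4, 0.4, -0.4]
gripper_width: 59.6
grasp_force: 0.0
```

Call:
send_rows(
  targets=[
    {"x": 0,"y": 0,"z": 0,"ax": 0,"ay": 0,"az": 0,"gripper": -0.4},
    {"x": 0,"y": 0,"z": 0,"ax": 0,"ay": 0,"az": 0,"gripper": -0.4},
    {"x": 0,"y": 0,"z": 0,"ax": 0,"ay": 0,"az": 0,"gripper": -0.4},
    {"x": 0,"y": 0,"z": 0,"ax": 0,"ay": 0,"az": 0,"gripper": -0.4},
  ],
)

```text
clock: 37.25
position: [462.7, -205.5, 159.8]
ee_rot: [-0.001, 1.0, 0.0, -0.0]
contact_force: [0.6, 0.2, 0.1]
gripper_width: 59.7
grasp_force: 0.0
```

```bash
cat > chk.py <<'E'
from h import *
s=arm.read_state();print(s["clock"],s["position"],s["ee_rot"],s["gripper_width"])
for n in("scene","side"):
  p,hsv,w=cloud(n); z=w[...,2]
  for c in("red","yellow","blue"):
    for b in blobs(hue(hsv,c)&(z>45)&(z<120)&(w[...,0]<700)&(w[...,1]<300),20):
      t=b&(z>np.nanpercentile(z[b],95)-4); print(n,c,np.nanpercentile(z[b],95),*circ(w[t][:,:2]))
E
python3 chk.py
```

```text
37.25 [ 462.73534283 -205.50251502  159.79471852] [-7.64482392e-04  9.99999700e-01  6.18003634e-05 -1.09355544e-04] 59.65107931107224
scene red 101.33328519243406 [592.7 160.1] 16.8 [592.7 160.3] 271
scene yellow 66.72344927189958 [ 464.9 -203. ] 16.9 [ 465.2 -202.8] 122
scene blue 66.36073931157497 [ 463.  -119.7] 16.3 [ 462.6 -119.3] 124
side red 102.03145169344162 [589.  161.3] 16.6 [588.7 160.9] 149
side yellow 67.11133957725538 [ 461.8 -203.5] 18.0 [ 462.2 -202.5] 95
side blue 66.94497857583981 [ 459.2 -118.3] 17.6 [ 459.1 -117.7] 113
```

Call:
send_rows(
  targets=[
    {"x": -0.1,"y": 0,"z": 2,"ax": 0,"ay": 0,"az": 0,"gripper": -0.4},
    {"x": 0,"y": 0,"z": 4,"ax": 0,"ay": 0,"az": 0,"gripper": -0.4},
    {"x": 0,"y": 0,"z": 4,"ax": 0,"ay": 0,"az": 0,"gripper": -0.4},
    {"x": 0,"y": 0,"z": 2.5,"ax": 0,"ay": 0,"az": 0,"gripper": -0.4},
    {"x": 0,"y": 0,"z": 1.5,"ax": 0,"ay": 0,"az": 0,"gripper": -0.4},
  ],
)

```text
clock: 37.77
position: [461.8, -204.8, 16.9]
ee_rot: [-0.001, 1.0, 0.0, -0.003]
contact_force: [-0.5, -1.4, -0.3]
gripper_width: 59.8
grasp_force: 0.0
```

Call:
send_rows(
  targets=[
    {"x": 0,"y": 0,"z": 0,"ax": 0,"ay": 0,"az": 0,"gripper": -0.4},
    {"x": 0,"y": 0,"z": 0,"ax": 0,"ay": 0,"az": 0,"gripper": 1},
    {"x": 0,"y": 0,"z": 0,"ax": 0,"ay": 0,"az": 0,"gripper": 1},
    {"x": 0,"y": 0,"z": 0,"ax": 0,"ay": 0,"az": 0,"gripper": 1},
    {"x": 0,"y": 0,"z": 0,"ax": 0,"ay": 0,"az": 0,"gripper": 1},
  ],
)

```text
clock: 38.18
position: [464.5, -206.1, 21.4]
ee_rot: [-0.0, 1.0, -0.0, 0.002]
contact_force: [-0.2, 0.4, 2.0]
gripper_width: 32.1
grasp_force: 59.4
```

Call:
send_rows(
  targets=[
    {"x": 0,"y": 0,"z": -3,"ax": 0,"ay": 0,"az": 0,"gripper": 1},
    {"x": 0,"y": 0,"z": -4,"ax": 0,"ay": 0,"az": 0,"gripper": 1},
    {"x": 0,"y": 0,"z": -4,"ax": 0,"ay": 0,"az": 0,"gripper": 1},
    {"x": 0,"y": 0,"z": -3,"ax": 0,"ay": 0,"az": 0,"gripper": 1},
    {"x": -0.33,"y": 3.67,"z": 0,"ax": 0,"ay": 0,"az": 0,"gripper": 1},
  ],
)

```text
clock: 38.6
position: [471.1, -173.2, 168.0]
ee_rot: [0.002, 1.0, -0.002, 0.008]
contact_force: [2.1, 0.2, -1.2]
gripper_width: 31.8
grasp_force: 59.7
```

Call:
send_rows(
  targets=[
    {"x": -0.33,"y": 3.67,"z": 0,"ax": 0,"ay": 0,"az": 0,"gripper": 1},
    {"x": -0.33,"y": 3.67,"z": 0,"ax": 0,"ay": 0,"az": 0,"gripper": 1},
    {"x": -0.33,"y": 3.67,"z": 0,"ax": 0,"ay": 0,"az": 0,"gripper": 1},
    {"x": -0.33,"y": 3.67,"z": 0,"ax": 0,"ay": 0,"az": 0,"gripper": 1},
    {"x": -0.33,"y": 3.67,"z": 0,"ax": 0,"ay": 0,"az": 0,"gripper": 1},
  ],
)

```text
clock: 39.02
position: [482.8, 15.7, 161.1]
ee_rot: [-0.0, 1.0, 0.0, 0.001]
contact_force: [1.2, 0.2, -1.6]
gripper_width: 32.1
grasp_force: 59.7
```

Call:
send_rows(
  targets=[
    {"x": -0.33,"y": 3.67,"z": 0,"ax": 0,"ay": 0,"az": 0,"gripper": 1},
    {"x": -0.33,"y": 3.67,"z": 0,"ax": 0,"ay": 0,"az": 0,"gripper": 1},
    {"x": -0.33,"y": 3.67,"z": 0,"ax": 0,"ay": 0,"az": 0,"gripper": 1},
    {"x": -0.33,"y": 3.67,"z": 0,"ax": 0,"ay": 0,"az": 0,"gripper": 1},
    {"x": -0.33,"y": 3.67,"z": 0,"ax": 0,"ay": 0,"az": 0,"gripper": 1},
  ],
)

```text
clock: 39.43
position: [499.2, 199.3, 161.0]
ee_rot: [-0.0, 1.0, 0.001, 0.001]
contact_force: [-0.1, -0.5, -1.3]
gripper_width: 32.3
grasp_force: 59.7
```

Call:
send_rows(
  targets=[
    {"x": -0.33,"y": 3.67,"z": 0,"ax": 0,"ay": 0,"az": 0,"gripper": 1},
    {"x": 0,"y": 0,"z": 0,"ax": 0,"ay": 0,"az": 0,"gripper": 1},
    {"x": 0,"y": 0,"z": 0,"ax": 0,"ay": 0,"az": 0,"gripper": 1},
    {"x": 0,"y": 0,"z": 0,"ax": 0,"ay": 0,"az": 0,"gripper": 1},
    {"x": 0,"y": 0,"z": 0,"ax": 0,"ay": 0,"az": 0,"gripper": 1},
  ],
)

```text
clock: 39.85
position: [502.5, 233.2, 160.3]
ee_rot: [0.0, 1.0, 0.0, -0.0]
contact_force: [-0.2, -0.2, -1.0]
gripper_width: 32.3
grasp_force: 59.8
```

Call:
send_rows(
  targets=[
    {"x": 0,"y": 0,"z": 2,"ax": 0,"ay": 0,"az": 0,"gripper": 1},
    {"x": 0,"y": 0,"z": 3,"ax": 0,"ay": 0,"az": 0,"gripper": 1},
    {"x": 0,"y": 0,"z": 2.5,"ax": 0,"ay": 0,"az": 0,"gripper": 1},
    {"x": 0,"y": 0,"z": 1.5,"ax": 0,"ay": 0,"az": 0,"gripper": 1},
    {"x": 0,"y": 0,"z": 0.8,"ax": 0,"ay": 0,"az": 0,"gripper": 1},
  ],
)

```text
clock: 40.27
position: [501.7, 231.9, 60.1]
ee_rot: [0.001, 1.0, -0.001, -0.002]
contact_force: [0.1, 0.1, -0.5]
gripper_width: 32.2
grasp_force: 59.8
```

Call:
send_rows(
  targets=[
    {"x": 0,"y": 0,"z": 0.3,"ax": 0,"ay": 0,"az": 0,"gripper": 1},
    {"x": 0,"y": 0,"z": 0.1,"ax": 0,"ay": 0,"az": 0,"gripper": 1},
    {"x": 0,"y": 0,"z": 0.1,"ax": 0,"ay": 0,"az": 0,"gripper": 1},
    {"x": 0,"y": 0,"z": 0,"ax": 0,"ay": 0,"az": 0,"gripper": 1},
    {"x": 0,"y": 0,"z": 0,"ax": 0,"ay": 0,"az": 0,"gripper": 1},
  ],
)

```text
clock: 40.68
position: [503.4, 234.6, 58.1]
ee_rot: [-0.0, 1.0, 0.001, 0.001]
contact_force: [0.9, -0.2, -1.4]
gripper_width: 32.3
grasp_force: 59.8
```

Call:
send_rows(
  targets=[
    {"x": 0,"y": 0,"z": 0.1,"ax": 0,"ay": 0,"az": 0,"gripper": 1},
    {"x": 0,"y": 0,"z": 0,"ax": 0,"ay": 0,"az": 0,"gripper": 1},
    {"x": 0,"y": 0,"z": 0.1,"ax": 0,"ay": 0,"az": 0,"gripper": 1},
    {"x": 0,"y": 0,"z": 0,"ax": 0,"ay": 0,"az": 0,"gripper": 1},
    {"x": 0,"y": 0,"z": 0,"ax": 0,"ay": 0,"az": 0,"gripper": 1},
  ],
)

```text
clock: 41.1
position: [503.3, 234.5, 56.4]
ee_rot: [-0.001, 1.0, 0.0, 0.001]
contact_force: [-1.5, -0.3, 5.4]
gripper_width: 32.0
grasp_force: 60.1
```

Call:
send_rows(
  targets=[
    {"x": 0,"y": 0,"z": 0,"ax": 0,"ay": 0,"az": 0,"gripper": -0.4},
    {"x": 0,"y": 0,"z": 0,"ax": 0,"ay": 0,"az": 0,"gripper": -0.4},
    {"x": 0,"y": 0,"z": 0,"ax": 0,"ay": 0,"az": 0,"gripper": -0.4},
    {"x": 0,"y": 0,"z": 0,"ax": 0,"ay": 0,"az": 0,"gripper": -0.4},
  ],
)

```text
clock: 41.43
position: [502.8, 234.2, 54.8]
ee_rot: [-0.0, 1.0, -0.0, -0.0]
contact_force: [0.5, 0.4, 0.1]
gripper_width: 60.0
grasp_force: 0.0
```

Call:
send_rows(
  targets=[
    {"x": 0,"y": 0,"z": -2,"ax": 0,"ay": 0,"az": 0,"gripper": -0.4},
    {"x": 0,"y": 0,"z": -3,"ax": 0,"ay": 0,"az": 0,"gripper": -0.4},
    {"x": 0,"y": 0,"z": -3,"ax": 0,"ay": 0,"az": 0,"gripper": -0.4},
    {"x": 0,"y": 0,"z": -2.5,"ax": 0,"ay": 0,"az": 0,"gripper": -0.4},
    {"x": 0,"y": 0,"z": 0,"ax": 0,"ay": 0,"az": 0,"gripper": -0.4},
  ],
)

```text
clock: 41.85
position: [505.8, 236.1, 165.8]
ee_rot: [-0.001, 1.0, 0.003, 0.005]
contact_force: [0.5, -0.2, -0.2]
gripper_width: 59.7
grasp_force: 0.0
```

Call:
send_rows(
  targets=[
    {"x": 0.42,"y": -3.54,"z": 0,"ax": 0,"ay": 0,"az": 0,"gripper": -0.4},
    {"x": 0.42,"y": -3.54,"z": 0,"ax": 0,"ay": 0,"az": 0,"gripper": -0.4},
    {"x": 0.42,"y": -3.54,"z": 0,"ax": 0,"ay": 0,"az": 0,"gripper": -0.4},
    {"x": 0.42,"y": -3.54,"z": 0,"ax": 0,"ay": 0,"az": 0,"gripper": -0.4},
    {"x": 0.42,"y": -3.54,"z": 0,"ax": 0,"ay": 0,"az": 0,"gripper": -0.4},
  ],
)

```text
clock: 42.27
position: [481.1, 55.7, 159.6]
ee_rot: [-0.0, 1.0, -0.0, -0.0]
contact_force: [0.7, -0.6, 0.3]
gripper_width: 59.6
grasp_force: 0.0
```

Call:
send_rows(
  targets=[
    {"x": 0.42,"y": -3.54,"z": 0,"ax": 0,"ay": 0,"az": 0,"gripper": -0.4},
    {"x": 0.42,"y": -3.54,"z": 0,"ax": 0,"ay": 0,"az": 0,"gripper": -0.4},
    {"x": 0.42,"y": -3.54,"z": 0,"ax": 0,"ay": 0,"az": 0,"gripper": -0.4},
    {"x": 0.42,"y": -3.54,"z": 0,"ax": 0,"ay": 0,"az": 0,"gripper": -0.4},
    {"x": 0.42,"y": -3.54,"z": 0,"ax": 0,"ay": 0,"az": 0,"gripper": -0.4},
  ],
)

```text
clock: 42.68
position: [460.2, -121.4, 159.7]
ee_rot: [-0.0, 1.0, 0.0, -0.0]
contact_force: [0.7, 0.4, -0.2]
gripper_width: 59.6
grasp_force: 0.0
```

Call:
send_rows(
  targets=[
    {"x": 0,"y": 0,"z": 0,"ax": 0,"ay": 0,"az": 0,"gripper": -0.4},
    {"x": 0,"y": 0,"z": 0,"ax": 0,"ay": 0,"az": 0,"gripper": -0.4},
    {"x": 0,"y": 0,"z": 0,"ax": 0,"ay": 0,"az": 0,"gripper": -0.4},
    {"x": 0,"y": 0,"z": 0,"ax": 0,"ay": 0,"az": 0,"gripper": -0.4},
  ],
)

```text
clock: 43.02
position: [461.1, -119.1, 159.8]
ee_rot: [-0.001, 1.0, 0.0, -0.0]
contact_force: [-0.0, -0.5, 0.3]
gripper_width: 59.9
grasp_force: 0.0
```

```bash
python3 chk.py
```

```text
43.0167 [ 461.09057499 -119.14008008  159.80338631] [-7.06900063e-04  9.99999742e-01  4.94477549e-05 -1.14297495e-04] 59.87287154059179
scene red 101.45149610381232 [592.9 160. ] 16.7 [592.9 160.1] 274
scene yellow 101.34318001959596 [504.3 235. ] 17.3 [504.1 235.9] 285
scene blue 66.88240957702635 [ 463.1 -119.1] 16.8 [ 462.7 -118.8] 124
side red 102.16665183161251 [588.7 160.7] 17.2 [588.8 161. ] 153
side yellow 102.09885072591709 [500.2 237. ] 17.8 [499.9 236. ] 203
side blue 67.14770430631367 [ 458.9 -118.8] 17.7 [ 459.8 -117.6] 104
```

Call:
send_rows(
  targets=[
    {"x": 0,"y": 0,"z": 2,"ax": 0,"ay": 0,"az": 0,"gripper": -0.4},
    {"x": 0,"y": 0,"z": 4,"ax": 0,"ay": 0,"az": 0,"gripper": -0.4},
    {"x": 0,"y": 0,"z": 4,"ax": 0,"ay": 0,"az": 0,"gripper": -0.4},
    {"x": 0,"y": 0,"z": 2.5,"ax": 0,"ay": 0,"az": 0,"gripper": -0.4},
    {"x": 0,"y": 0,"z": 1.5,"ax": 0,"ay": 0,"az": 0,"gripper": -0.4},
  ],
)

```text
clock: 43.53
position: [459.2, -118.9, 17.1]
ee_rot: [-0.001, 1.0, -0.0, -0.003]
contact_force: [0.1, 0.7, 1.4]
gripper_width: 59.9
grasp_force: 0.0
```

Call:
send_rows(
  targets=[
    {"x": 0,"y": 0,"z": 0,"ax": 0,"ay": 0,"az": 0,"gripper": -0.4},
    {"x": 0,"y": 0,"z": 0,"ax": 0,"ay": 0,"az": 0,"gripper": 1},
    {"x": 0,"y": 0,"z": 0,"ax": 0,"ay": 0,"az": 0,"gripper": 1},
    {"x": 0,"y": 0,"z": 0,"ax": 0,"ay": 0,"az": 0,"gripper": 1},
    {"x": 0,"y": 0,"z": 0,"ax": 0,"ay": 0,"az": 0,"gripper": 1},
  ],
)

```text
clock: 43.95
position: [462.1, -119.6, 21.4]
ee_rot: [-0.0, 1.0, 0.0, 0.002]
contact_force: [0.7, 0.5, 1.8]
gripper_width: 32.1
grasp_force: 59.3
```

Call:
send_rows(
  targets=[
    {"x": 0,"y": 0,"z": -3,"ax": 0,"ay": 0,"az": 0,"gripper": 1},
    {"x": 0,"y": 0,"z": -4,"ax": 0,"ay": 0,"az": 0,"gripper": 1},
    {"x": 0,"y": 0,"z": -4,"ax": 0,"ay": 0,"az": 0,"gripper": 1},
    {"x": 0,"y": 0,"z": -3,"ax": 0,"ay": 0,"az": 0,"gripper": 1},
    {"x": 0,"y": 0,"z": 0,"ax": 0,"ay": 0,"az": 0,"gripper": 1},
  ],
)

```text
clock: 44.37
position: [465.3, -120.1, 167.8]
ee_rot: [-0.001, 1.0, -0.0, 0.008]
contact_force: [1.1, 0.8, -1.9]
gripper_width: 31.7
grasp_force: 59.7
```

Call:
send_rows(
  targets=[
    {"x": -1.25,"y": 3.67,"z": 0,"ax": 0,"ay": 0,"az": 0,"gripper": 1},
    {"x": -1.25,"y": 3.67,"z": 0,"ax": 0,"ay": 0,"az": 0,"gripper": 1},
    {"x": -1.25,"y": 3.67,"z": 0,"ax": 0,"ay": 0,"az": 0,"gripper": 1},
    {"x": -1.25,"y": 3.67,"z": 0,"ax": 0,"ay": 0,"az": 0,"gripper": 1},
    {"x": -1.25,"y": 3.67,"z": 0,"ax": 0,"ay": 0,"az": 0,"gripper": 1},
  ],
)

```text
clock: 44.78
position: [523.3, 65.3, 160.5]
ee_rot: [0.0, 1.0, 0.0, 0.0]
contact_force: [1.3, -1.0, 0.0]
gripper_width: 32.4
grasp_force: 59.7
```

Call:
send_rows(
  targets=[
    {"x": -1.25,"y": 3.67,"z": 0,"ax": 0,"ay": 0,"az": 0,"gripper": 1},
    {"x": -1.25,"y": 3.67,"z": 0,"ax": 0,"ay": 0,"az": 0,"gripper": 1},
    {"x": -1.25,"y": 3.67,"z": 0,"ax": 0,"ay": 0,"az": 0,"gripper": 1},
    {"x": -1.25,"y": 3.67,"z": 0,"ax": 0,"ay": 0,"az": 0,"gripper": 1},
    {"x": -1.25,"y": 3.67,"z": 0,"ax": 0,"ay": 0,"az": 0,"gripper": 1},
  ],
)

```text
clock: 45.2
position: [585.8, 249.0, 160.2]
ee_rot: [-0.0, 1.0, 0.0, 0.0]
contact_force: [0.4, 0.4, 0.3]
gripper_width: 32.3
grasp_force: 59.7
```

Call:
send_rows(
  targets=[
    {"x": 0,"y": 0,"z": 0,"ax": 0,"ay": 0,"az": 0,"gripper": 1},
    {"x": 0,"y": 0,"z": 0,"ax": 0,"ay": 0,"az": 0,"gripper": 1},
    {"x": 0,"y": 0,"z": 0,"ax": 0,"ay": 0,"az": 0,"gripper": 1},
    {"x": 0,"y": 0,"z": 0,"ax": 0,"ay": 0,"az": 0,"gripper": 1},
  ],
)

```text
clock: 45.53
position: [585.3, 246.0, 160.1]
ee_rot: [0.0, 1.0, -0.0, -0.0]
contact_force: [-0.3, -0.2, -1.2]
gripper_width: 32.0
grasp_force: 59.8
```

Call:
send_rows(
  targets=[
    {"x": 0,"y": 0,"z": 2,"ax": 0,"ay": 0,"az": 0,"gripper": 1},
    {"x": 0,"y": 0,"z": 3,"ax": 0,"ay": 0,"az": 0,"gripper": 1},
    {"x": 0,"y": 0,"z": 2.5,"ax": 0,"ay": 0,"az": 0,"gripper": 1},
    {"x": 0,"y": 0,"z": 1.5,"ax": 0,"ay": 0,"az": 0,"gripper": 1},
    {"x": 0,"y": 0,"z": 0.8,"ax": 0,"ay": 0,"az": 0,"gripper": 1},
  ],
)

```text
clock: 45.95
position: [584.3, 244.9, 59.9]
ee_rot: [0.001, 1.0, -0.001, -0.002]
contact_force: [0.3, -1.6, -0.4]
gripper_width: 31.8
grasp_force: 59.8
```

Call:
send_rows(
  targets=[
    {"x": 0,"y": 0,"z": 0.3,"ax": 0,"ay": 0,"az": 0,"gripper": 1},
    {"x": 0,"y": 0,"z": 0.1,"ax": 0,"ay": 0,"az": 0,"gripper": 1},
    {"x": 0,"y": 0,"z": 0.1,"ax": 0,"ay": 0,"az": 0,"gripper": 1},
    {"x": 0,"y": 0,"z": 0,"ax": 0,"ay": 0,"az": 0,"gripper": 1},
    {"x": 0,"y": 0,"z": 0,"ax": 0,"ay": 0,"az": 0,"gripper": 1},
  ],
)

```text
clock: 46.37
position: [586.4, 247.6, 58.3]
ee_rot: [-0.0, 1.0, 0.001, 0.001]
contact_force: [0.4, 0.1, 0.3]
gripper_width: 32.5
grasp_force: 59.8
```

Call:
send_rows(
  targets=[
    {"x": 0,"y": 0,"z": 0.1,"ax": 0,"ay": 0,"az": 0,"gripper": 1},
    {"x": 0,"y": 0,"z": 0,"ax": 0,"ay": 0,"az": 0,"gripper": 1},
    {"x": 0,"y": 0,"z": 0.1,"ax": 0,"ay": 0,"az": 0,"gripper": 1},
    {"x": 0,"y": 0,"z": 0,"ax": 0,"ay": 0,"az": 0,"gripper": 1},
    {"x": 0,"y": 0,"z": 0,"ax": 0,"ay": 0,"az": 0,"gripper": 1},
  ],
)

```text
clock: 46.78
position: [586.3, 247.4, 56.4]
ee_rot: [-0.001, 1.0, 0.0, 0.001]
contact_force: [-1.2, -1.1, 4.0]
gripper_width: 32.1
grasp_force: 60.0
```

Release, lift clear, back away and check.

Call:
send_rows(
  targets=[
    {"x": 0,"y": 0,"z": 0,"ax": 0,"ay": 0,"az": 0,"gripper": -0.4},
    {"x": 0,"y": 0,"z": 0,"ax": 0,"ay": 0,"az": 0,"gripper": -0.4},
    {"x": 0,"y": 0,"z": 0,"ax": 0,"ay": 0,"az": 0,"gripper": -0.4},
    {"x": 0,"y": 0,"z": 0,"ax": 0,"ay": 0,"az": 0,"gripper": -0.4},
  ],
)

```text
clock: 47.12
position: [585.8, 247.2, 54.7]
ee_rot: [-0.0, 1.0, -0.0, -0.0]
contact_force: [0.0, 0.5, 0.6]
gripper_width: 59.9
grasp_force: 0.0
```

Call:
send_rows(
  targets=[
    {"x": 0,"y": 0,"z": -2,"ax": 0,"ay": 0,"az": 0,"gripper": -0.4},
    {"x": 0,"y": 0,"z": -3,"ax": 0,"ay": 0,"az": 0,"gripper": -0.4},
    {"x": 0,"y": 0,"z": -3,"ax": 0,"ay": 0,"az": 0,"gripper": -0.4},
    {"x": 0,"y": 0,"z": -4,"ax": 0,"ay": 0,"az": 0,"gripper": -0.4},
    {"x": 0,"y": 0,"z": -4,"ax": 0,"ay": 0,"az": 0,"gripper": -0.4},
  ],
)

```text
clock: 47.53
position: [585.2, 246.8, 215.7]
ee_rot: [-0.0, 1.0, -0.001, -0.001]
contact_force: [0.8, 0.4, 0.9]
gripper_width: 60.2
grasp_force: 0.0
```

Call:
send_rows(
  targets=[
    {"x": 1,"y": -3.5,"z": 0,"ax": 0,"ay": 0,"az": 0,"gripper": -0.4},
    {"x": 1,"y": -3.5,"z": 0,"ax": 0,"ay": 0,"az": 0,"gripper": -0.4},
    {"x": 1,"y": -3.5,"z": 0,"ax": 0,"ay": 0,"az": 0,"gripper": -0.4},
    {"x": 1,"y": -3.5,"z": 0,"ax": 0,"ay": 0,"az": 0,"gripper": -0.4},
    {"x": 1,"y": -3.5,"z": 0,"ax": 0,"ay": 0,"az": 0,"gripper": -0.4},
  ],
)

```text
clock: 47.95
position: [535.0, 70.8, 215.0]
ee_rot: [-0.0, 1.0, 0.0, 0.0]
contact_force: [0.7, 0.4, -0.1]
gripper_width: 59.5
grasp_force: 0.0
```

Call:
send_rows(
  targets=[
    {"x": 1,"y": -3.5,"z": 0,"ax": 0,"ay": 0,"az": 0,"gripper": -0.4},
    {"x": 1,"y": -3.5,"z": 0,"ax": 0,"ay": 0,"az": 0,"gripper": -0.4},
    {"x": 0,"y": 0,"z": 0,"ax": 0,"ay": 0,"az": 0,"gripper": -0.4},
    {"x": 0,"y": 0,"z": 0,"ax": 0,"ay": 0,"az": 0,"gripper": -0.4},
    {"x": 0,"y": 0,"z": 0,"ax": 0,"ay": 0,"az": 0,"gripper": -0.4},
  ],
)

```text
clock: 48.37
position: [516.2, 2.2, 215.1]
ee_rot: [0.0, 1.0, 0.0, 0.0]
contact_force: [-0.1, 1.1, 0.4]
gripper_width: 59.8
grasp_force: 0.0
```

```bash
python3 chk.py
python3 - <<'E'
from h import *
p,hsv,w=cloud("scene");cv2.imwrite("pics/end.png",p[:,:,::-1])
E
```

```text
48.3667 [516.17514513   2.15543463 215.13663623] [9.23081304e-05 9.99999946e-01 1.06996222e-04 2.97666308e-04] 59.79373824964818
scene red 101.34937811138622 [592.4 160.5] 16.9 [592.7 160.5] 274
scene yellow 101.31550834516285 [503.  235.4] 17.1 [503.8 235.7] 281
scene blue 101.38646401733918 [587.  247.9] 16.5 [587.2 247.8] 310
side red 102.42447241764685 [589.2 159.6] 17.5 [588.9 160.8] 147
side yellow 102.3066631650601 [499.9 235.9] 17.5 [499.8 236.3] 209
side blue 102.137911586048 [582.9 249.4] 17.5 [581.9 248.9] 173
```

View pics/end.png

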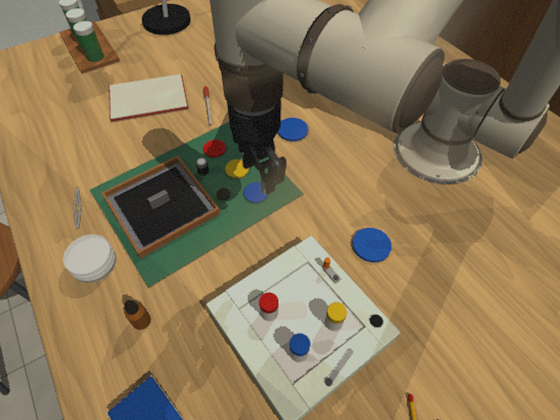

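The final picture shows the plate flat in the tray at (160,202) and the tab turned aside at (330,268). The pots stand upright on the window at (269,302), (336,316) and (299,346), within about 3 mm of their starting spots.

```bash
python3 -c "
from bench import arm
print(arm.job_done())"
```

```text
the job is handed in; nothing more can be done
None
```

The job is handed in at about 48 s of the 147 s allowed: the tab is turned fully aside to its stop, the plate lies flat in the tray, and all three pots stand upright on the bare window within about 3 mm of where they started, by the camera measurements.

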